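Load the platform shaker and swing its hold-down strap over the stud

TASK

Lift the sample case's sprung lid until it stays open by itself, and move every blue sample box from the case to the shaker, each standing upright in a pocket of its own, leaving the other colours in the case. Then swing the strap round its pivot bolt, over the boxes, until its slot drops over the brass stud and it lies flat, and shut the case. Leave the two bottles standing where they are.

Things in the scene. Friction and masses are not known exactly. Their poses are not given: they have to be found in the camera images.
- case: the grey sample case, 180 (its x) by 310 (its y) by 76 mm high, walls and floor 5 mm, open at the top under its lid and fixed to the bench; origin under its middle on the bench, x towards the hinge side (away from the robot), z up. Inside also lie a flat steel ruler and an orange spatula, under 9 mm high
- lid (a joint): angle of the case's white lid, a 10 mm plate: 0 shut, 1.78 rad fully open (a little past upright). Hinged along the case's far (+x) rim with spring barrels: below about 0.8 rad it falls shut, beyond that the springs swing it open and hold it there; it takes less than 2 N at the handle either way
- lid_hinge (a point): point on the lid's hinge line (along the case's y) at the middle of the far rim, 76.5 mm above the bench
- lid_handle (a point): middle of the lid's steel bar handle: a round bar 12 mm thick and 110 mm long along the case's y, 225 mm from the hinge line (and 6 mm above the lid's underside plane), 40 mm clear in front of the lid's front edge on two end arms, so fingers can straddle it from above; it moves with the lid
- shaker: the platform shaker, fixed on the bench; origin on the bench right under the pivot bolt, z up, its row of pockets runs along its -y. Platform 40 mm high; behind it (from x = 75 to 230 mm) a grey drive housing 53 mm high (y from -165 to 105 mm) on whose top the strap rests when swung away
- pivot (a point): foot of the pivot bolt, at the height (53 mm) on which the strap's pivot end lies: steel bolt 10 mm thick with a 22 mm head; between this and the head 31 mm are free, so the strap (5 mm thick there) can be raised by up to 26 mm and cannot come off
- stud (a point): foot of the brass stud, 212 mm from the pivot along the shaker's -y, at the height (53 mm) on which the strap's slotted end comes to lie: 10 mm thick, 10 mm tall, rounded tip
- pocket1 (a point): middle of the floor of pocket 1 of the shaker platform, 62 mm from the pivot towards the stud: 68 (shaker x) by 34 mm (shaker y), rims 8 mm high, floor 40 mm above the bench
- pocket2 (a point): middle of the floor of pocket 2 of the shaker platform, 118 mm from the pivot towards the stud: 68 (shaker x) by 34 mm (shaker y), rims 8 mm high, floor 40 mm above the bench
- pocket3 (a point): middle of the floor of pocket 3 of the shaker platform, 174 mm from the pivot towards the stud: 68 (shaker x) by 34 mm (shaker y), rims 8 mm high, floor 40 mm above the bench
- blue_a_center (a point): point at the centre of a blue closed plastic sample box, 60 (its x) by 26 (its y) by 65 mm high (its z, up), about 130 g; same shape as the others. Starts standing in the case, its 26 mm sides facing the case's y, in one of six places (two rows 70 mm apart (45 mm before and 25 mm behind the middle) along the case's x, three columns 100 mm apart along its y). May be absent (two or three blue boxes are there)
- blue_b_center (a point): point at the centre of a blue closed plastic sample box, 60 (its x) by 26 (its y) by 65 mm high (its z, up), about 130 g; same shape as the others. Starts standing in the case, its 26 mm sides facing the case's y, in one of six places (two rows 70 mm apart (45 mm before and 25 mm behind the middle) along the case's x, three columns 100 mm apart along its y). May be absent (two or three blue boxes are there)
- blue_c_center (a point): point at the centre of a blue closed plastic sample box, 60 (its x) by 26 (its y) by 65 mm high (its z, up), about 130 g; same shape as the others. Starts standing in the case, its 26 mm sides facing the case's y, in one of six places (two rows 70 mm apart (45 mm before and 25 mm behind the middle) along the case's x, three columns 100 mm apart along its y). May be absent (two or three blue boxes are there)
- white_box_center (a point): point at the centre of a white closed plastic sample box, 60 (its x) by 26 (its y) by 65 mm high (its z, up), about 130 g; same shape as the others. Starts standing in the case, its 26 mm sides facing the case's y, in one of six places (two rows 70 mm apart (45 mm before and 25 mm behind the middle) along the case's x, three columns 100 mm apart along its y); to stay in the case
- yellow_box_center (a point): point at the centre of a yellow closed plastic sample box, 60 (its x) by 26 (its y) by 65 mm high (its z, up), about 130 g; same shape as the others. Starts standing in the case, its 26 mm sides facing the case's y, in one of six places (two rows 70 mm apart (45 mm before and 25 mm behind the middle) along the case's x, three columns 100 mm apart along its y); to stay in the case
- green_box_center (a point): point at the centre of a green closed plastic sample box, 60 (its x) by 26 (its y) by 65 mm high (its z, up), about 130 g; same shape as the others. Starts standing in the case, its 26 mm sides facing the case's y, in one of six places (two rows 70 mm apart (45 mm before and 25 mm behind the middle) along the case's x, three columns 100 mm apart along its y); to stay in the case
- strap_fin (a point): grip point of the strap, 18 mm up its red fin: the fin is 40 long along the strap, 8 mm thick and 36 mm tall, standing on the strap's bridge, 170 mm from the pivot hole; the point is 86 mm above the strap's underside. The point's x points along the strap from pivot hole to slot, z up. The strap weighs about 200 g and is a loose part lying on pivot foot and housing; turned more than about 70 degrees away from the line pivot-stud it is clear of all pockets
- strap_hole (a point): middle of the strap's 14 mm square pivot hole, at its underside, round the pivot bolt. The strap is a hat-shaped bar 247 mm long: two low steel ends 5 mm thick (40 mm wide at the hole, 48 mm at the slot) and an aluminium bridge 24 mm wide whose underside is 59 mm above that of the ends, from 20 to 200 mm from the hole, clearing the boxes
- strap_slot (a point): middle of the strap's closed slot at its underside, 24 mm long along the strap and 14 mm wide, 212 mm from the pivot hole
- bottle_a: clear bottle with white cap, 60 mm wide, 110 mm high, standing; bystander
- bottle_b: glass bottle with green label and white cap, 60 mm wide, 120 mm high, standing; bystander

How it is judged:
On the way, in this order (a step that is already met when the one before it is completed fails the run):
1. the lid stands open by itself, not touched (value of joint lid above 1.4 rad and contact force between the fingers and lid below 0.1 N), for 0.3 s.
2. every blue box stands in a pocket of the shaker ((horizontal distance between blue_a_center and pocket1 below 0.012 m or horizontal distance between blue_a_center and pocket2 below 0.012 m or horizontal distance between blue_a_center and pocket3 below 0.012 m) and z of each of blue_a_center, blue_b_center, blue_c_center in the frame of pocket1 below 0.038 m and angle between each of blue_a_center, blue_b_center, blue_c_center's own z axis and vertical below 0.12 rad and angle between the y axis of each of blue_a_center, blue_b_center, blue_c_center and the y axis of shaker, either way round below 0.3 rad and linear speed of each of blue_a, blue_b, blue_c below 0.03 m/s and (horizontal distance between blue_b_center and pocket1 below 0.012 m or horizontal distance between blue_b_center and pocket2 below 0.012 m or horizontal distance between blue_b_center and pocket3 below 0.012 m) and (horizontal distance between blue_c_center and pocket1 below 0.012 m or horizontal distance between blue_c_center and pocket2 below 0.012 m or horizontal distance between blue_c_center and pocket3 below 0.012 m)), for 0.2 s.
3. the strap's slot lies over the stud (horizontal distance between strap_slot and stud below 0.013 m and z of strap_slot in the frame of stud below 0.004 m and horizontal distance between strap_hole and pivot below 0.006 m and z of strap_hole in the frame of pivot below 0.004 m and linear speed of strap below 0.03 m/s), for 0.2 s.
At the end, for the whole second after the job is handed in: every blue box upright (7 degrees) in a pocket (centre within 12 mm of the pocket's), on its floor, turned with the pocket; the strap flat, slot over the stud (within 13 mm, under 4 mm high), hole round the pivot; the lid shut (under 0.05 rad); white, yellow and green boxes in the case; all at rest (all of step 2 and all of step 3 and value of joint lid below 0.05 rad and x of white_box_center in the frame of case between -0.09 and 0.09 m and y of white_box_center in the frame of case between -0.155 and 0.155 m and z of each of white_box_center, yellow_box_center, green_box_center in the frame of case below 0.06 m and x of yellow_box_center in the frame of case between -0.09 and 0.09 m and y of yellow_box_center in the frame of case between -0.155 and 0.155 m and x of green_box_center in the frame of case between -0.09 and 0.09 m and y of green_box_center in the frame of case between -0.155 and 0.155 m); the robot touches nothing.
It fails at once if a bottle knocked over or pushed more than 40 mm (distance of any of bottle_a, bottle_b from where it was at the start of the episode above 0.04 m or angle between any of bottle_a, bottle_b's own z axis and vertical above 0.5 rad).
It fails at once if a white, yellow or green box taken out of the case (z of any of white_box_center, yellow_box_center, green_box_center in the frame of case above 0.13 m).
Of blue_a, blue_b, blue_c only 2 to 3 are there at a start; the rules pass over those that are not, and their reading is None.
At some moment in a run one of strap may be knocked a few centimetres aside while the robot is not near it.
It also fails if it takes over 210 s, if anything falls off the work surface, if the arm or the gripper's body presses on something with over 40 N, if the wrist force passes 120 N, or if a joint passes its speed limit or range.

ROBOT

A 6-joint arm with a two-finger parallel gripper is mounted at the origin on the work surface. World frame = base frame: x ahead of the robot, y to its left, z up, the work surface at z = 0. Lengths are in m, angles in rad, forces in N, time in s.
With the tool pointing down it reaches from about 0.35 to 0.85 m from the base axis. Payload 8.1 kg.
Tool frame: the origin (TCP) lies on the centre line of the jaws, within the pads' length; the fingertips stand 17 mm ahead of it and the grasp point (between the pads) lies 2 mm behind it; x points along the fingers, z is the direction in which the jaws open and shut, and the axes are right-handed (so a half turn about x gives the same grasp; the last joint's range is limited). The gripper opens to 93 mm and grips with 3 to 60 N. Pads are 15 mm wide; open, the fingers measure 128 mm over their backs; the gripper's body (75 mm by 188 mm) begins 65 mm behind the grasp point.
Start: joints at [-1.218, 0.13, 1.488, -0, 1.523, -0.085], TCP at [0.254, -0.543, 0.236] pointing down, gripper open.
Joint ranges: [-2.96, 2.96], [-0.89, 2.26], [0.02, 2.5], [-1.34, 4.48], [0, 2.73], [-2.66, 2.66]. Speed limits (rad/s): [2.39, 2.39, 2.79, 3.14, 3.14, 3.14].

INTERFACE

Orientations are given as a rotation vector (axis times angle).
In Python, from plant import telemetry, optics, workorder gives the robot as it stands.
- The arm moves only by the shell command python3 -m inch 'ROWS' [FORCE]. ROWS is JSON, a list that holds one entry, the list of rows, each a list of 7 numbers: the shift along the tool's x, y, z in m, then the turn, a rotation vector about the tool's x, y, z in rad, then the opening, from 0 (shut) to 1 (fully open). In form: [[[tx, ty, tz, ax, ay, az, grip], ...]]. A call has 1 to 20 rows; each row shifts and turns the pose as measured when the row begins, along the tool's axes as they then stand; what a row does not reach is not made up. A row lasts 1/10 s, in which the tool goes at most 50 mm and 8.59 degrees, less where a joint would pass 70% of its speed; a pose out of reach is approached as far as the arm can. A call is refused whole if a number of a shift passes 0.05 or a number of a turn 0.15, either way. A call with a gripper value outside its range is refused whole. The fingers move at their own pace and stop on an object; FORCE is the grip in N (left out, the last holds). Time passes only in rows, so rows that do not move let the fingers close. It gives the time, the measured TCP pose, the force and the opening at its end, in the units of the state.
- telemetry.read_state(): the state, without advancing time (a new reading comes with each control period).
- optics.read_camera(name): name is "scene" or "top"; returns a dict with "frame" (420x560x3 uint8, blue, green, red), "fx", "fy", "cx", "cy" (pixels), "D" ([k1, k2, p1, p2, k3] as OpenCV has them; the pictures are not rectified), "rvec" (rotation vector, rad) and "tvec" (3), from world to camera coordinates, as OpenCV has them. Camera axes: x right, y down, z forward; pixel columns grow to the right and rows downward; lengths in m; the calibration is good to about 2 mm. A picture is of the moment at which its call begins. There is no depth.
- workorder.close_job(): hands the job in, once; it reports no verdict.
The state is a dict: "t": time; "q": joint angles; "dq": joint speeds; "joint_torque": joint torques, N m; "tool_pos": TCP position; "orientation": TCP orientation; "force": force on the tool from outside, world axes, zero at the start; "wrist_torque": the same for the moment, N m; "opening": finger opening in m.
Only numpy, scipy, OpenCV 4.12 (cv2) and the standard library are available. Lean on these libraries where they do the work, as an engineer would, in place of code of your own. Each camera call takes 0.05 s, during which the arm holds its last target. There are 200 camera calls.

## Working session

There is one attempt and no reset: what is moved stays moved. The work goes in short steps, Python scripts to look and compute and a shell command to move; the robot and the scene stay as the last step left them, time stands still between calls to the robot, and variables do not carry over. Pictures are saved under pics/ and viewed, on a budget of 14 in all, crops included, one or two more only if the job needs it, and the job is handed in when it is done.

```bash
ls; mkdir -p pics; cat > h.py <<'E'
import numpy as np, cv2
from scipy.spatial.transform import Rotation as R
from plant import telemetry, optics, workorder
def snap(n,f):
    c=optics.read_camera(n); cv2.imwrite('pics/'+f+'.png',c['frame']); np.save('pics/'+f+'.npy',c,allow_pickle=True); return c
def load(f): return np.load('pics/'+f+'.npy',allow_pickle=True).item()
def K(c): return np.array([[c['fx'],0,c['cx']],[0,c['fy'],c['cy']],[0,0,1.]])
def ray(c,uv):
    n=cv2.undistortPoints(np.array([[uv]],float),K(c),np.array(c['D'],float))[0,0]
    M=R.from_rotvec(np.ravel(c['rvec'])).as_matrix(); o=-M.T@np.ravel(c['tvec']); d=M.T@np.array([n[0],n[1],1]); return o,d/np.linalg.norm(d)
def atz(c,uv,z):
    o,d=ray(c,uv); return o+d*(z-o[2])/d[2]
def tri(*cu):
    A=0;b=0
    for c,uv in cu:
        o,d=ray(c,uv); P=np.eye(3)-np.outer(d,d); A=A+P; b=b+P@o
    return np.linalg.solve(A,b)
def proj(c,p):
    return cv2.projectPoints(np.array(p,float).reshape(-1,1,3),np.array(c['rvec'],float),np.array(c['tvec'],float),K(c),np.array(c['D'],float))[0][:,0]
def st():
    s=telemetry.read_state(); Rm=R.from_rotvec(s['orientation']).as_matrix()
    print('t',round(s['t'],2),'pos',np.round(s['tool_pos'],4),'F',np.round(s['force'],1),'op',round(s['opening'],4),'q',np.round(s['q'],3)); print(np.round(Rm,3)); return s,Rm
def go(target,yaw=None):
    # total tool-frame shift to the target
    s,Rm=st(); print('tool shift',np.round(Rm.T@(np.array(target)-s['tool_pos']),4))
    z=Rm[:,2]; print('jaw axis yaw',np.arctan2(z[1],z[0]))
E
python3 - <<'E'
from h import *
st()
for n in('scene','top'):
    c=snap(n,n+'0'); print(n,c['fx'],c['cx'],c['cy'],c['D'],ray(c,(280,210)))
E
```

```text
pics
t 0.0 pos [ 0.2542 -0.5429  0.2346] F [0.3 0.2 0.6] op 0.0927 q [-1.218  0.131  1.489 -0.     1.523 -0.085]
[[-0.001  0.906  0.424]
 [ 0.002  0.424 -0.906]
 [-1.     0.    -0.002]]
scene 445.58317425148095 280.3534203101222 211.77301922419753 [-0.01843332  0.          0.          0.          0.        ] (array([0.98271721, 0.56182728, 1.02670595]), array([-0.39266951, -0.49643906, -0.77418274]))
top 391.8639750192204 276.9748606217117 210.09644999042368 [0.02137734 0.         0.         0.         0.        ] (array([ 0.37973015, -0.02976156,  1.03988915]), array([ 0.17543081, -0.01286746, -0.98440767]))
```

View pics/scene0.png

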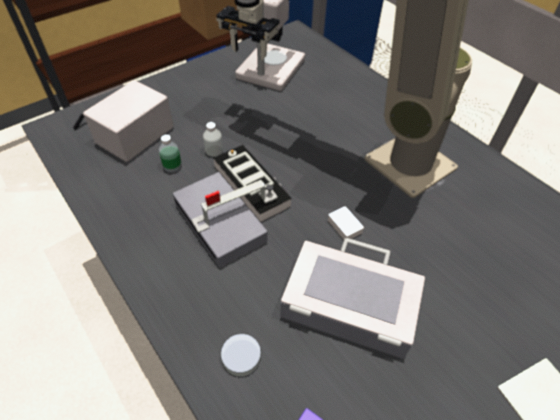

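View pics/top0.png

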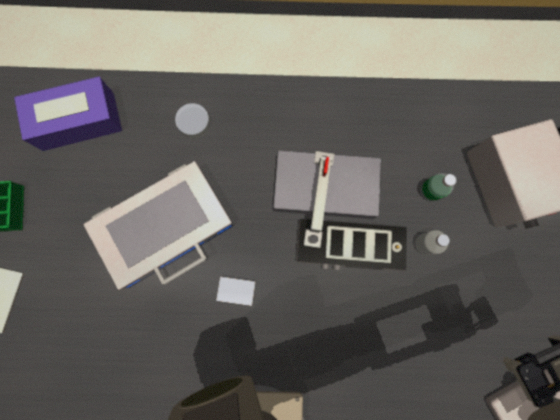

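Scene: case at (350,295), strap swung away, shaker pockets at (255,175). Top: case centre (158,225), handle (182,264), pivot (313,239), stud (397,247), fin (325,165), bottles (440,186) and (437,241).

```bash
python3 - <<'E'
import cv2,numpy as np
t=cv2.imread('pics/top0.png');s=cv2.imread('pics/scene0.png')
def cr(im,x,y,w,h,k):
    o=cv2.resize(im[y:y+h,x:x+w],None,fx=k,fy=k,interpolation=cv2.INTER_CUBIC)
    for i in range(0,w,20):
        cv2.putText(o,str(x+i),(i*k,9),0,.33,(0,255,255),1); cv2.line(o,(i*k,10),(i*k,16),(0,255,255),1)
    for j in range(20,h,20):
        cv2.putText(o,str(y+j),(0,j*k+4),0,.33,(0,255,255),1)
    return o
a=np.vstack([cr(t,75,150,160,140,2)[:,:],])
A=np.hstack([cr(t,80,160,100*2-60,140,4)[:,:400*1+160]]) 
top=np.hstack([cr(t,150,155,90,140,4)[:300],])
# case: left=top handle area, right=scene lid
L=cr(t,80,155,160,140,5)[:, :]; 
M1=np.hstack([cr(t,80,160,160,130,2),cr(s,280,235,150,130,2)])
x1=cr(t,140,225,80,60,5); x2=cr(s,330,235,80,60,5)
cv2.imwrite('pics/m1.png',np.vstack([np.hstack([x1,x2]),cv2.resize(M1,(800,300))[:300]]))
y1=cr(t,300,145,110,120,3)[:, :]; y2=cr(s,185,140,110,100,4)
H=400; o=np.zeros((400,330+440,3),np.uint8); o[:360,:330]=y1;o[:400,330:]=y2
cv2.imwrite('pics/m2.png',o)
E
```

```text
(no output)
```

View pics/m1.png

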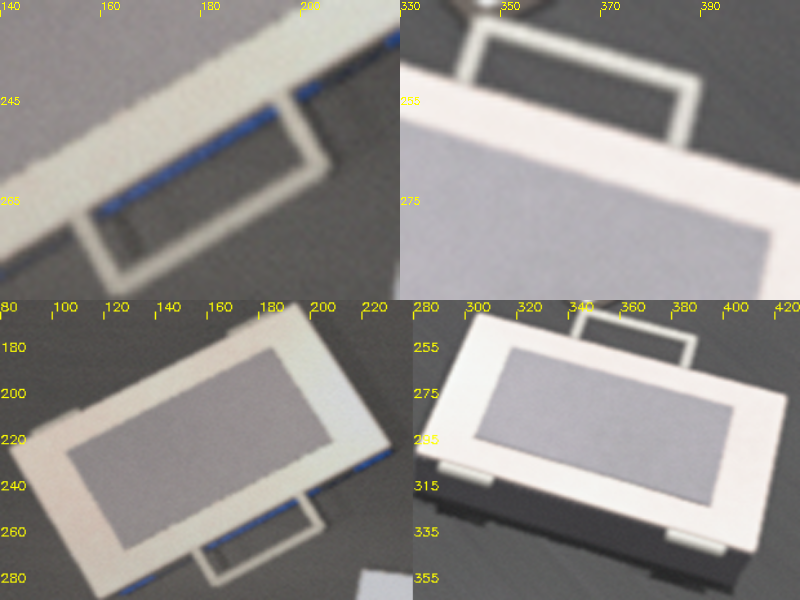

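View pics/m2.png

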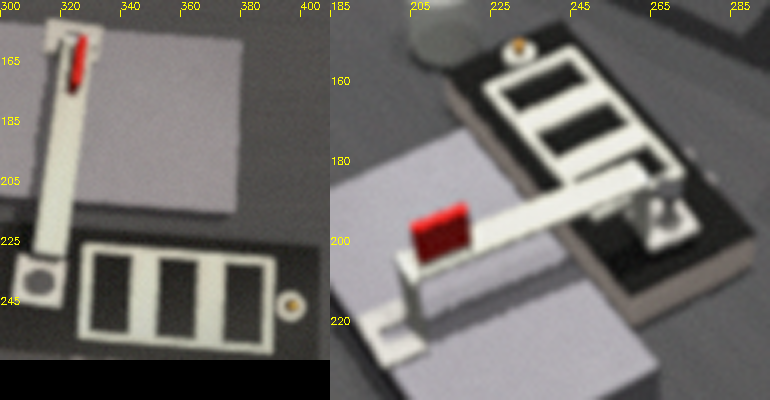

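Corner pixels, top/scene: handle mid (184.4,269.5)/(367.5,245); lid corners (231,223),(119,289),(84,225),(196,162) / (306,240.6),(424,278),(410.6,343),(282,302); stud (396.7,246.7)/(232,151.5); fin about (326,166)/(212,193). Triangulating these.

```bash
python3 - <<'E'
from h import *
t=load('top0');s=load('scene0')
for n,a,b in [('hmid',(184.4,269.5),(367.5,245)),('h-',(205,258.5),(346,239)),('h+',(164,283),(389,251)),('l n-',(231,223),(306,240.6)),('l n+',(119,289),(424,278)),('l f+',(84,225),(410.6,343)),('l f-',(196,162),(282,302)),('stud',(396.7,246.7),(232,151.5)),('bolt',(312.7,239),(268,187)),('fintop',(326,166),(212.3,193.3)),('p1',(327.3,226),(263.5,185)),('botA',(442,240),(211,127)),('botB',(449,180),(166,139))]:
    p=tri((t,a),(s,b)); print(n,np.round(p,4),'res',np.round(proj(t,p)[0]-a,1),np.round(proj(s,p)[0]-b,1))
for uv in [(327.3,226),(391.7,231),(390,262.7),(326,257.7)]: print(np.round(atz(t,uv,.048),4))
print('pivot',atz(t,(312.7,239),.09),'stud',atz(t,(396.7,246.7),.06))
E
```

```text
hmid [0.3977 0.1849 0.0871] res [-0.6  0.5] [-0.7 -0. ]
h- [0.426  0.1369 0.0835] res [-0.2  0.2] [-0.2 -0. ]
h+ [0.3653 0.2311 0.0855] res [-0.5  0.4] [-0.5 -0. ]
l n- [0.5137 0.0783 0.0844] res [-0.4  0.3] [-0.5 -0.1]
l n+ [0.3495 0.3377 0.0794] res [-0.2  0.1] [-0.2  0. ]
l f+ [0.5019 0.4335 0.0835] res [ 0.6 -0.4] [0.7 0. ]
l f- [0.6685 0.1761 0.0756] res [-0.7  0.7] [-1.  -0.2]
stud [ 0.4688 -0.3368  0.059 ] res [ 0. -0.] [0. 0.]
bolt [ 0.4814 -0.1252  0.0884] res [ 0.7 -0.7] [0.9 0.2]
fintop [ 0.6463 -0.1477  0.1528] res [ 0.3 -0.3] [0.4 0.1]
p1 [ 0.5013 -0.1471  0.0969] res [-4.4  4. ] [-4.9 -1.3]
botA [ 0.4831 -0.4318  0.1011] res [-0.3  0.3] [-0.3 -0.1]
botB [ 0.6287 -0.4505  0.1146] res [-0.2  0.2] [-0.2 -0.1]
[ 0.5181 -0.1645  0.048 ]
[ 0.5094 -0.3286  0.048 ]
[ 0.4291 -0.3221  0.048 ]
[ 0.4375 -0.1613  0.048 ]
pivot [ 0.47942794 -0.12327972  0.09      ] stud [ 0.46860724 -0.33636371  0.06      ]
```

Estimates agree with the nominal geometry: case centre about (0.5105,0.258) with yaw 0.564, shaker pivot about (0.4805,-0.124) with yaw -0.056. I'll write a row calculator and head for the handle.

```bash
cat >> h.py <<'E'
CX=np.array([.845,.535,0]);CY=np.array([-.535,.845,0]);CC=np.array([.5105,.258,0])
SX=np.array([.9984,-.0560,0]);SY=np.array([.056,.9984,0]);PV=np.array([.4805,-.1245,0])
def case(x,y,z): return CC+CX*x+CY*y+[0,0,z]
def shk(x,y,z): return PV+SX*x+SY*y+[0,0,z]
def tooldown(yaw):
    z=np.array([np.cos(yaw),np.sin(yaw),0]);x=np.array([0,0,-1.]);return np.column_stack([x,np.cross(z,x),z])
def plan(wps,step=.045,ang=.14,grip=1.):
    """wps: list of (pos,yaw); prints suggested tool-frame rows"""
    s,Rm=st(); p=np.array(s['tool_pos'])
    for pos,yaw in wps:
        T=tooldown(yaw); rv=R.from_matrix(T@Rm.T).as_rotvec(); pos=np.array(pos)
        n=int(max(np.ceil(np.linalg.norm(pos-p)/step),np.ceil(np.linalg.norm(rv)/ang),1)); out=[]
        for i in range(n):
            d=Rm.T@((pos-p)/n); a=Rm.T@(rv/n); out.append('['+','.join('%g'%(round(v,3)+0) for v in [*d,*a,grip])+']')
            p=p+(pos-p)/n if 0 else p
            Rm=R.from_rotvec(rv/n).as_matrix()@Rm
        p=pos; print(n,','.join(out))
E
python3 - <<'E'
from h import *
print(case(-.135,0,.2))
plan([((.45,-.2,.26),-.5),(case(-.135,0,.15),.564)],grip=.5)
E
```

```text
[0.396425 0.185775 0.2     ]
t 0.1 pos [ 0.2542 -0.5429  0.2347] F [ 0.3 -0.7  0.3] op 0.0931 q [-1.218  0.131  1.489  0.     1.523 -0.085]
[[-0.001  0.906  0.424]
 [ 0.002  0.424 -0.906]
 [-1.     0.    -0.002]]
9 [-0.003,0.036,-0.025,-0.07,0,0,0.5],[-0.003,0.038,-0.023,-0.07,0,0,0.5],[-0.003,0.039,-0.02,-0.07,0,0,0.5],[-0.003,0.04,-0.017,-0.07,0,0,0.5],[-0.003,0.041,-0.014,-0.07,0,0,0.5],[-0.003,0.042,-0.011,-0.07,0,0,0.5],[-0.003,0.043,-0.008,-0.07,0,0,0.5],[-0.003,0.044,-0.005,-0.07,0,0,0.5],[-0.003,0.044,-0.002,-0.07,0,0,0.5]
9 [0.012,0.035,-0.026,-0.118,0,0,0.5],[0.012,0.038,-0.021,-0.118,0,0,0.5],[0.012,0.04,-0.017,-0.118,0,0,0.5],[0.012,0.042,-0.012,-0.118,0,0,0.5],[0.012,0.043,-0.007,-0.118,0,0,0.5],[0.012,0.043,-0.002,-0.118,0,0,0.5],[0.012,0.043,0.003,-0.118,0,0,0.5],[0.012,0.043,0.008,-0.118,0,0,0.5],[0.012,0.041,0.013,-0.118,0,0,0.5]
```

```bash
python3 -m inch '[[[-0.003,0.036,-0.025,-0.07,0,0,0.5],[-0.003,0.038,-0.023,-0.07,0,0,0.5],[-0.003,0.039,-0.02,-0.07,0,0,0.5],[-0.003,0.04,-0.017,-0.07,0,0,0.5],[-0.003,0.041,-0.014,-0.07,0,0,0.5],[-0.003,0.042,-0.011,-0.07,0,0,0.5],[-0.003,0.043,-0.008,-0.07,0,0,0.5],[-0.003,0.044,-0.005,-0.07,0,0,0.5],[-0.003,0.044,-0.002,-0.07,0,0,0.5],[0.012,0.035,-0.026,-0.118,0,0,0.5],[0.012,0.038,-0.021,-0.118,0,0,0.5],[0.012,0.04,-0.017,-0.118,0,0,0.5],[0.012,0.042,-0.012,-0.118,0,0,0.5],[0.012,0.043,-0.007,-0.118,0,0,0.5],[0.012,0.043,-0.002,-0.118,0,0,0.5],[0.012,0.043,0.003,-0.118,0,0,0.5],[0.012,0.043,0.008,-0.118,0,0,0.5],[0.012,0.041,0.013,-0.118,0,0,0.5]]]'
python3 - <<'E'
from h import *
plan([(case(-.135,0,.14),.564),(case(-.135,0,.081),.564)],grip=.4)
E
```

```text
t: 1.9
tool_pos: [0.383, 0.2108, 0.149]
orientation: [-0.476, 1.516, 0.489]
force: [0.8, 0.6, 0.5]
opening: 0.0466
t 1.9 pos [0.383  0.2108 0.149 ] F [0.8 0.6 0.5] op 0.0466 q [ 0.379 -0.27   2.03   0.008  1.381 -0.239]
[[-0.003 -0.578  0.816]
 [ 0.008  0.816  0.578]
 [-1.     0.008  0.002]]
1 [0.009,-0.028,-0.003,0.052,0.002,-0.008,0.4]
2 [0.03,0,0,0,0,0,0.4],[0.03,0,0,0,0,0,0.4]
```

```bash
python3 -m inch '[[[0.009,-0.028,-0.003,0.052,0.002,-0.008,0.4],[0,0,0,0,0,0,0.4],[0.02,0,0,0,0,0,0.4],[0.02,0,0,0,0,0,0.4],[0.018,0,0,0,0,0,0.4],[0,0,0,0,0,0,0.4]]]'
python3 - <<'E'
from h import *
go(case(-.135,0,.081))
E
```

```text
t: 2.5
tool_pos: [0.3907, 0.1954, 0.0774]
orientation: [-0.457, 1.526, 0.461]
force: [-0.3, -0.1, 0.4]
opening: 0.0369
t 2.5 pos [0.3907 0.1954 0.0774] F [-0.3 -0.1  0.4] op 0.0369 q [ 0.344 -0.179  2.091  0.003  1.233 -0.243]
[[-0.005 -0.553  0.833]
 [ 0.001  0.833  0.553]
 [-1.     0.004 -0.003]]
tool shift [-0.0037 -0.0111 -0.0005]
jaw axis yaw 0.5857989360034235
```

```bash
python3 -m inch '[[[0,0,0,0,0,0,0],[0,0,0,0,0,0,0],[0,0,0,0,0,0,0],[0,0,0,0,0,0,0],[0,0,0,0,0,0,0]]]' 10; python3 -c "
from h import *
go(case(-.135,0,.081))"
```

```text
t: 3.0
tool_pos: [0.3914, 0.1945, 0.0804]
orientation: [-0.455, 1.526, 0.459]
force: [-0.1, 0.8, 0.3]
opening: 0.0117
t 3.0 pos [0.3914 0.1945 0.0804] F [-0.1  0.8  0.3] op 0.0117 q [ 0.341 -0.183  2.089  0.003  1.239 -0.243]
[[-0.004 -0.551  0.835]
 [ 0.002  0.835  0.551]
 [-1.     0.004 -0.003]]
tool shift [-0.0007 -0.0101 -0.0007]
jaw axis yaw 0.5831014544656221
```

```bash
python3 -m inch '[[[-0.022,0,0.002,0,0,0,0],[-0.022,0,0.004,0,0,0,0],[-0.022,0,0.006,0,0,0,0],[-0.021,0,0.008,0,0,0,0],[-0.02,0,0.010,0,0,0,0],[-0.019,0,0.012,0,0,0,0],[-0.0175,0,0.014,0,0,0,0]]]' 10; python3 -c "
from h import *
s,Rm=st();d=s['tool_pos']-case(.09,0,.0765);print(d@CX,d@CY,d[2]+.002)"
```

```text
t: 3.7
tool_pos: [0.4444, 0.2285, 0.2298]
orientation: [-0.45, 1.509, 0.461]
force: [13.5, 7.7, -15.1]
opening: 0.0118
t 3.7 pos [0.4444 0.2285 0.2298] F [ 13.5   7.7 -15.1] op 0.0118 q [ 0.368 -0.155  1.782  0.006  1.501 -0.215]
[[ 0.01  -0.55   0.835]
 [ 0.01   0.835  0.55 ]
 [-1.     0.003  0.014]]
-0.16163361090380665 0.010424702355507093 0.15533421544095571
```

```bash
python3 -m inch '[[[-0.010,0,0.018,0,0,0,0],[-0.012,0,0.018,0,0,0,0],[-0.011,0,0.019,0,0,0,0],[-0.009,0,0.020,0,0,0,0],[0,0,0,0,0,0,0]]]' 10; python3 -c "
from h import *
s,Rm=st();d=s['tool_pos']-case(.09,0,.0765);print(d@CX,d@CY,d[2]+.002)"
```

```text
t: 4.2
tool_pos: [0.512, 0.2717, 0.2814]
orientation: [-0.45, 1.5, 0.459]
force: [0.9, 1.4, -0.2]
opening: 0.0118
t 4.2 pos [0.512  0.2717 0.2814] F [ 0.9  1.4 -0.2] op 0.0118 q [ 0.397  0.038  1.503  0.004  1.578 -0.185]
[[ 0.019 -0.55   0.835]
 [ 0.012  0.835  0.55 ]
 [-1.    -0.     0.023]]
-0.08145474033674359 0.010733826656512594 0.20685747237681734
```

```bash
python3 -m inch '[[[0,0,0,0,0,0,0.45],[0,0,0,0,0,0,0.45],[-0.03,0,-0.002,0,0,0,0.45],[-0.04,0,-0.01,0,0,0,0.45],[-0.04,0,-0.04,0,0,0,0.45],[0,0,-0.04,0,0,0,0.45],[0,0,-0.04,0,0,0,0.45],[0,0,0,0,0,0,0.45],[0,0,0,0,0,0,0.45],[0,0,0,0,0,0,0.45]]]'; python3 -c "
from h import *
st();snap('top','top1');snap('scene','scene1')
t=cv2.imread('pics/top1.png');s=cv2.imread('pics/scene1.png')
a=cv2.resize(t[140:300,70:250],(400,356));b=cv2.resize(s[180:380,255:455],(400,400))
o=np.zeros((400,800,3),np.uint8);o[:356,:400]=a;o[:,400:]=b;cv2.imwrite('pics/m3.png',o)"
```

```text
t: 5.2
tool_pos: [0.3964, 0.1961, 0.3871]
orientation: [-0.45, 1.501, 0.458]
force: [-0.5, 0.5, 0.0]
opening: 0.0419
t 5.2 pos [0.3964 0.1961 0.3871] F [-0.5  0.5  0. ] op 0.0419 q [ 0.34  -0.33   1.645  0.004  1.805 -0.241]
[[ 0.019 -0.549  0.835]
 [ 0.011  0.836  0.549]
 [-1.    -0.001  0.022]]
```

View pics/m3.png

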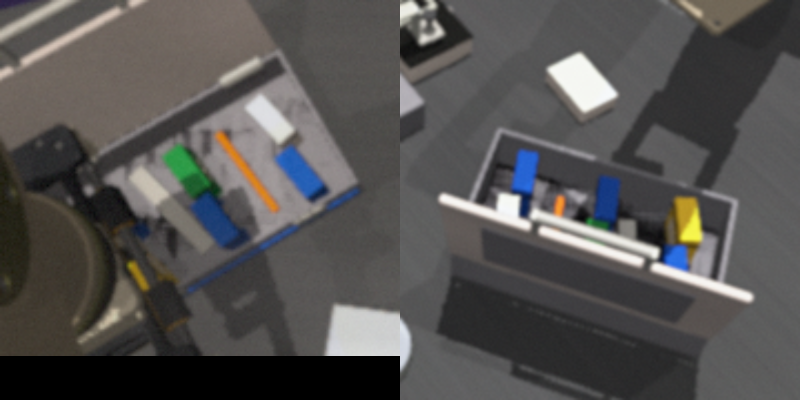

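The lid is open. In the top crop there are blue boxes in front -y (300,170), front middle (215,220) and back +y (hidden, 140,225); white (270,118), green (190,170) and yellow (138,272) are the others. I'll check the model box outline against the blue mask.

```bash
cat > fit.py <<'E'
from h import *
from scipy.optimize import minimize
def mask(c,col):
    h=cv2.cvtColor(c['frame'],cv2.COLOR_BGR2HSV); lo,hi={'blue':((100,110,30),(128,255,255)),'green':((45,110,40),(85,255,255)),'yellow':((20,110,60),(38,255,255))}[col]
    return cv2.inRange(h,lo,hi)
def hull(c,p,yaw,dims):
    m=R.from_euler('z',yaw).as_matrix(); v=np.array([[a,b,d] for a in(-1,1) for b in(-1,1) for d in(-1,1)])*np.array(dims)/2
    return cv2.convexHull(proj(c,v@m.T+p).astype(np.float32))
def fitbox(c,col,p0,yaw0,dims=(.06,.026,.065),pad=12):
    M=mask(c,col); k=4
    H0=hull(c,p0,yaw0,dims); x,y,w,h=cv2.boundingRect(H0); x-=pad;y-=pad;w+=2*pad;h+=2*pad
    m=cv2.resize(M[y:y+h,x:x+w],None,fx=k,fy=k,interpolation=cv2.INTER_LINEAR)>127
    def cost(v):
        H=((hull(c,p0+[v[0],v[1],0],yaw0+v[2]*10,dims)-[x,y])*k+ (k-1)/2).astype(np.int32); im=np.zeros(m.shape,np.uint8); cv2.fillPoly(im,[H],1)
        i=(im>0)&m; return -i.sum()/((im>0)|m).sum()
    r=minimize(cost,[0,0,0],method='Nelder-Mead',options=dict(initial_simplex=[[0,0,0],[.008,0,0],[0,.008,0],[0,0,.01]],xatol=2e-4,fatol=1e-4))
    return p0+[r.x[0],r.x[1],0],yaw0+10*r.x[2],-r.fun
E
python3 - <<'E'
from fit import *
for n in('top1','scene1'):
  c=load(n)
  for x,y in((-.045,-.1),(-.045,0)):
    p,a,f=fitbox(c,'blue',case(x,y,.0375),.564,pad=6); d=p-CC; print(n,np.round(p,4),'case',d@CX,d@CY,a,f)
E
```

```text
top1 [0.5307 0.1466 0.0375] case -0.042527458126825506 -0.10499617282530027 0.762901824531317 0.7832540437678401
top1 [0.4751 0.2395 0.0375] case -0.039765319384788445 0.003324074747015136 0.7586163305058395 0.7338889715731508
scene1 [0.5273 0.1445 0.0375] case -0.046507430943945376 -0.1049049047276356 0.6596851665668789 0.7471077073488676
scene1 [0.4691 0.2363 0.0375] case -0.046596720202712986 0.0038447493712848372 0.7111132687471422 0.6416105327617881
```

```bash
python3 - <<'E'
from fit import *
c=load('top1');k=8;x,y,w,h=150,200,70,60
o=cv2.resize(c['frame'][y:y+h,x:x+w],None,fx=k,fy=k,interpolation=cv2.INTER_CUBIC)
for cx,cy,a,col in((-.045,-.1,.564,(0,255,255)),(-.045,0,.564,(0,255,255)),(.025,-.1,.564,(0,0,255)),(.025,0,.564,(0,0,255))):
  for z in(.07,):
    m=R.from_euler('z',a).as_matrix();v=np.array([[-1,-1,0],[1,-1,0],[1,1,0],[-1,1,0]])*[.03,.013,0]
    P=((proj(c,v@m.T+case(cx,cy,z))-[x,y])*k+k/2).astype(np.int32);cv2.polylines(o,[P],True,col,1)
cv2.imwrite('pics/m4.png',o)
E
```

```text
(no output)
```

View pics/m4.png

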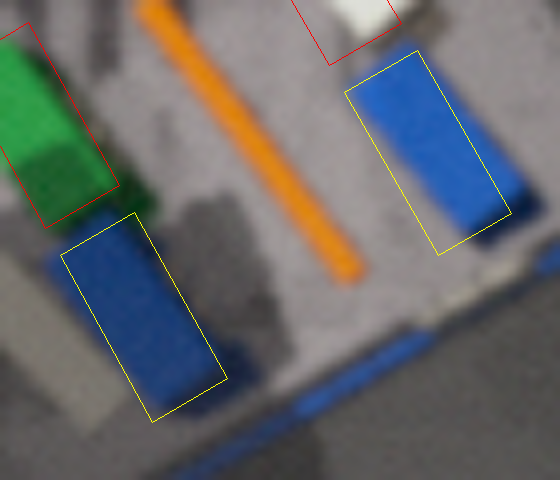

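The boxes are turned about 0.14 rad more than the case. Top-face centres: middle box (166.1,239.1), right box (204.6,217.1).

```bash
python3 - <<'E'
from h import *
c=load('top1')
for uv in((204.6,217.1),(166.1,239.1)):
  p=atz(c,uv,.07);d=p-CC;print(p,d@CX,d@CY)
p=atz(c,(204.6,217.1),.07)
plan([(list(p[:2])+[.2],.564+.14-np.pi/2),],step=.03,ang=.13,grip=.55)
E
```

```text
[0.52975324 0.14560037 0.07      ] -0.04386481163411569 -0.10527817270077529
[0.47241711 0.23723732 0.07      ] -0.043288080694973405 0.00282987951348639
t 5.3 pos [0.3968 0.1964 0.3867] F [0.1 0.6 0. ] op 0.0418 q [ 0.34  -0.328  1.645  0.004  1.805 -0.241]
[[ 0.018 -0.55   0.835]
 [ 0.011  0.835  0.549]
 [-1.    -0.001  0.021]]
12 [0.016,-0.01,0.007,0.121,0.001,-0.001,0.55],[0.016,-0.009,0.008,0.121,0.001,-0.001,0.55],[0.016,-0.008,0.009,0.121,0.001,-0.001,0.55],[0.016,-0.007,0.01,0.121,0.001,-0.001,0.55],[0.016,-0.005,0.01,0.121,0.001,-0.001,0.55],[0.016,-0.004,0.011,0.121,0.001,-0.001,0.55],[0.016,-0.003,0.011,0.121,0.001,-0.001,0.55],[0.016,-0.001,0.012,0.121,0.001,-0.001,0.55],[0.016,0,0.012,0.121,0.001,-0.001,0.55],[0.016,0.002,0.012,0.121,0.001,-0.001,0.55],[0.016,0.003,0.011,0.121,0.001,-0.001,0.55],[0.016,0.004,0.011,0.121,0.001,-0.001,0.55]
```

```bash
python3 -m inch '[[[0.016,-0.01,0.007,0.121,0,0,0.55],[0.016,-0.009,0.008,0.121,0,0,0.55],[0.016,-0.008,0.009,0.121,0,0,0.55],[0.016,-0.007,0.01,0.121,0,0,0.55],[0.016,-0.005,0.01,0.121,0,0,0.55],[0.016,-0.004,0.011,0.121,0,0,0.55],[0.016,-0.003,0.011,0.121,0,0,0.55],[0.016,-0.001,0.012,0.121,0,0,0.55],[0.016,0,0.012,0.121,0,0,0.55],[0.016,0.002,0.012,0.121,0,0,0.55],[0.016,0.003,0.011,0.121,0,0,0.55],[0.016,0.004,0.011,0.121,0,0,0.55],[0,0,0,0,0,0,0.55]]]'; python3 -c "
from h import *
plan([((.5298,.1456,.12),.704-np.pi/2)],step=.03,grip=.55)"
```

```text
t: 6.6
tool_pos: [0.5393, 0.1451, 0.1763]
orientation: [0.727, 1.453, -0.717]
force: [-0.2, -0.2, -0.7]
opening: 0.0514
t 6.6 pos [0.5393 0.1451 0.1763] F [-0.2 -0.2 -0.7] op 0.0514 q [0.166 0.054 1.679 0.008 1.41  1.09 ]
[[-0.002  0.799  0.602]
 [ 0.008  0.602 -0.799]
 [-1.     0.003 -0.008]]
2 [0.028,-0.004,-0.003,-0.029,-0.004,-0.002,0.55],[0.028,-0.004,-0.003,-0.029,-0.004,-0.002,0.55]
```

```bash
python3 -m inch '[[[0.02,-0.004,-0.003,-0.029,-0.004,-0.002,0.55],[0.02,-0.004,-0.003,-0.029,-0.004,-0.002,0.55],[0,0,0,0,0,0,0.55]]]'; python3 -c "
from fit import *
for n in('top','scene'): snap(n,n+'2')
t=load('top2');s=load('scene2')
a=cv2.resize(t['frame'][165:290,80:230],None,fx=4,fy=4,interpolation=cv2.INTER_CUBIC)
cv2.imwrite('pics/m5.png',a)
plan([((.5298,.1456,.045),.704-np.pi/2)],step=.03,grip=.55)"
```

```text
t: 6.9
tool_pos: [0.5293, 0.146, 0.1347]
orientation: [0.666, 1.468, -0.67]
force: [-0.6, -0.3, -0.3]
opening: 0.0514
t 7.0 pos [0.5313 0.1462 0.1378] F [ 0.5 -0.7  0.5] op 0.0514 q [ 0.176  0.066  1.739 -0.     1.336  1.033]
[[ 0.001  0.756  0.655]
 [-0.     0.655 -0.756]
 [-1.     0.001  0.001]]
4 [0.023,0,0,0.002,0,0,0.55],[0.023,0,0,0.002,0,0,0.55],[0.023,0,0,0.002,0,0,0.55],[0.023,0,0,0.002,0,0,0.55]
```

View pics/m5.png

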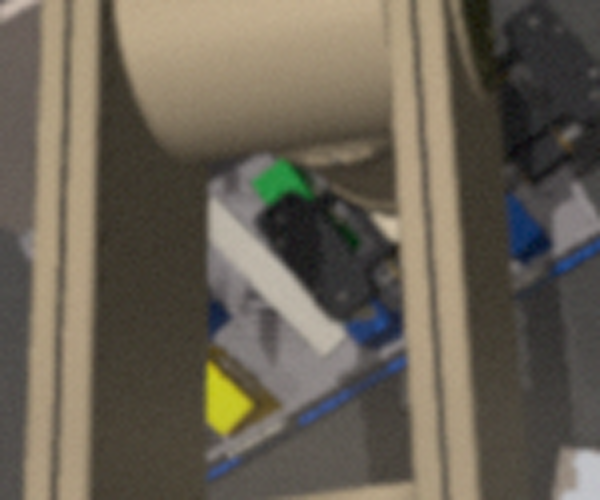

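The arm hides most of the case and the gripper is over the right-hand blue box. Descending to grip it.

```bash
python3 -m inch '[[[0.02,0,0,0,0,0,0.55],[0.02,0,0,0,0,0,0.55],[0.02,0,0,0,0,0,0.55],[0.02,0,0,0,0,0,0.55],[0.01,0,0,0,0,0,0.55],[0,0,0,0,0,0,0.55],[0,0,0,0,0,0,0],[0,0,0,0,0,0,0],[0,0,0,0,0,0,0],[0,0,0,0,0,0,0]]]' 20; python3 -c "
from h import *
st()"
```

```text
t: 8.0
tool_pos: [0.5443, 0.1497, 0.0627]
orientation: [0.676, 1.446, -0.652]
force: [-0.0, -0.3, -1.0]
opening: 0.026
t 8.0 pos [0.5443 0.1497 0.0627] F [-0.  -0.3 -1. ] op 0.026 q [1.770e-01 1.640e-01 1.780e+00 1.000e-03 1.172e+00 1.029e+00]
[[ 0.025  0.753  0.658]
 [ 0.005  0.658 -0.753]
 [-1.     0.022  0.013]]
```

```bash
python3 -m inch '[[[0,0,0,0,0,0,0.5],[0,0,0,0,0,0,0.5],[0,0,0,0,0,0,0.5]]]'; python3 -m inch '[[[0,-0.012,0,0,0.02,0.02,0.5],[0,0,0,0,0,0,0.5]]]'; python3 -c "
from h import *
s,_=st();print(s['joint_torque'],s['wrist_torque'])
go((.5298,.1456,.045))"
```

```text
t: 8.3
tool_pos: [0.545, 0.1498, 0.0637]
orientation: [0.676, 1.444, -0.651]
force: [0.7, -0.6, 0.6]
opening: 0.0438
t: 8.5
tool_pos: [0.5358, 0.1421, 0.0634]
orientation: [0.698, 1.454, -0.629]
force: [-0.7, 0.1, -0.4]
opening: 0.0461
t 8.5 pos [0.5358 0.1421 0.0634] F [-0.7  0.1 -0.4] op 0.0461 q [0.147 0.127 1.82  0.032 1.162 0.986]
[[ 0.028  0.752  0.659]
 [ 0.034  0.658 -0.752]
 [-0.999  0.044 -0.007]]
[ -0.71449483 -52.35425949 -45.04068375   0.45125426  -0.67593707
  -0.71690546] [ 0.00952534  0.10427536 -0.02337394]
t 8.5 pos [0.5358 0.1421 0.0634] F [-0.7  0.1 -0.4] op 0.0461 q [0.147 0.127 1.82  0.032 1.162 0.986]
[[ 0.028  0.752  0.659]
 [ 0.034  0.658 -0.752]
 [-0.999  0.044 -0.007]]
tool shift [ 0.0184 -0.003  -0.0064]
jaw axis yaw -0.8513135736427965
```

```bash
python3 -c "
from h import *
plan([((.5298,.1456,.062),.704-np.pi/2)],step=.03,grip=.55)"
```

```text
t 8.5 pos [0.5358 0.1421 0.0634] F [-0.7  0.1 -0.4] op 0.0461 q [0.147 0.127 1.82  0.032 1.162 0.986]
[[ 0.028  0.752  0.659]
 [ 0.034  0.658 -0.752]
 [-0.999  0.044 -0.007]]
1 [0.001,-0.002,-0.007,0.015,-0.007,-0.044,0.55]
```

```bash
python3 -m inch '[[[0.001,-0.002,-0.007,0.015,-0.007,-0.044,0.55],[0,0,0,0,0,0,0.55]]]'; python3 -c "
from h import *
plan([((.5298,.1456,.055),.704-np.pi/2)],step=.03,grip=.55)"
```

```text
t: 8.7
tool_pos: [0.53, 0.1457, 0.0627]
orientation: [0.677, 1.462, -0.68]
force: [0.6, -0.2, -0.2]
opening: 0.0506
t 8.7 pos [0.53   0.1457 0.0627] F [ 0.6 -0.2 -0.2] op 0.0506 q [ 0.176  0.15   1.796 -0.002  1.197  1.045]
[[-0.     0.764  0.646]
 [-0.002  0.646 -0.764]
 [-1.    -0.001  0.001]]
1 [0.008,0,0,-0.002,0.001,0.001,0.55]
```

```bash
python3 -m inch '[[[0.008,0,0,0,0,0,0.55],[0,0,0,0,0,0,0.55]]]'; python3 -c "
from h import *
s,_=st();print(s['wrist_torque'],s['joint_torque'])"
```

```text
t: 8.9
tool_pos: [0.5307, 0.1462, 0.0541]
orientation: [0.677, 1.461, -0.677]
force: [-0.6, -0.5, 0.5]
opening: 0.0511
t 8.9 pos [0.5307 0.1462 0.0541] F [-0.6 -0.5  0.5] op 0.0511 q [ 1.760e-01  1.620e-01  1.800e+00 -1.000e-03  1.179e+00  1.044e+00]
[[ 0.001  0.763  0.647]
 [-0.001  0.647 -0.763]
 [-1.     0.     0.002]]
[ 0.00805821 -0.00454645  0.02412894] [ 7.87134888e-02 -5.33023345e+01 -4.52923143e+01  2.36963877e-02
 -4.17886488e-01  6.73714047e-02]
```

```bash
python3 -m inch '[[[0.006,0,0,0,0,0,0.55],[0,0,0,0,0,0,0.2],[0,0,0,0,0,0,0],[0,0,0,0,0,0,0],[0,0,0,0,0,0,0]]]' 25; python3 -m inch '[[[-0.015,0,0,0,0,0,0],[-0.02,0,0,0,0,0,0],[-0.02,0,0,0,0,0,0],[-0.02,0,0,0,0,0,0],[-0.02,0,0,0,0,0,0],[-0.02,0,0,0,0,0,0],[-0.02,0,0,0,0,0,0],[0,0,0,0,0,0,0]]]'; python3 -c "
from h import *
st();snap('scene','scene3');cv2.imwrite('pics/m6.png',cv2.resize(load('scene3')['frame'][150:360,230:460],None,fx=3,fy=2.8))"
```

```text
t: 9.4
tool_pos: [0.5311, 0.1455, 0.0471]
orientation: [0.677, 1.46, -0.677]
force: [0.1, 0.0, -0.7]
opening: 0.0258
t: 10.2
tool_pos: [0.53, 0.146, 0.1944]
orientation: [0.678, 1.46, -0.675]
force: [0.8, -0.1, -1.2]
opening: 0.0263
t 10.2 pos [0.53   0.146  0.1944] F [ 0.8 -0.1 -1.2] op 0.0263 q [0.176 0.014 1.685 0.    1.438 1.043]
[[ 0.003  0.762  0.647]
 [ 0.001  0.647 -0.762]
 [-1.     0.003  0.002]]
```

View pics/m6.png

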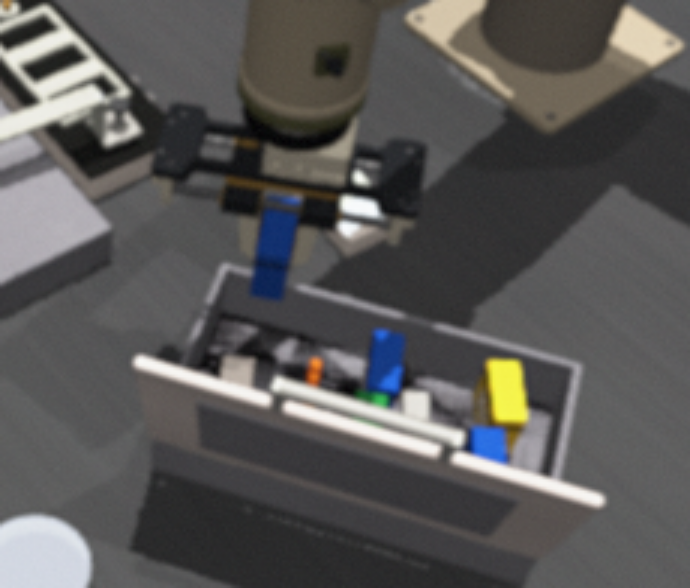

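Box 1 is held upright. Carrying it to pocket 3.

```bash
python3 -c "
from h import *
print(shk(0,-.175,0),shk(0,-.119,0),shk(0,-.063,0))
plan([(shk(0,-.175,.2),-1.627)],step=.04,ang=.13,grip=0)"
```

```text
[ 0.4707  -0.29922  0.     ] [ 0.473836  -0.2433096  0.       ] [ 0.476972  -0.1873992  0.       ]
t 10.25 pos [0.5294 0.1459 0.1926] F [ 0.5  1.  -1.1] op 0.0257 q [0.176 0.016 1.687 0.    1.437 1.043]
[[ 0.001  0.762  0.647]
 [ 0.     0.647 -0.762]
 [-1.     0.001  0.001]]
12 [-0.001,-0.028,0.025,0.063,0,0,0],[-0.001,-0.026,0.027,0.063,0,0,0],[-0.001,-0.024,0.028,0.063,0,0,0],[-0.001,-0.022,0.03,0.063,0,0,0],[-0.001,-0.021,0.031,0.063,0,0,0],[-0.001,-0.019,0.033,0.063,0,0,0],[-0.001,-0.016,0.034,0.063,0,0,0],[-0.001,-0.014,0.035,0.063,0,0,0],[-0.001,-0.012,0.035,0.063,0,0,0],[-0.001,-0.01,0.036,0.063,0,0,0],[-0.001,-0.007,0.037,0.063,0,0,0],[-0.001,-0.005,0.037,0.063,0,0,0]
```

```bash
python3 -m inch '[[[-0.001,-0.028,0.025,0.063,0,0,0],[-0.001,-0.026,0.027,0.063,0,0,0],[-0.001,-0.024,0.028,0.063,0,0,0],[-0.001,-0.022,0.03,0.063,0,0,0],[-0.001,-0.021,0.031,0.063,0,0,0],[-0.001,-0.019,0.033,0.063,0,0,0],[-0.001,-0.016,0.034,0.063,0,0,0],[-0.001,-0.014,0.035,0.063,0,0,0],[-0.001,-0.012,0.035,0.063,0,0,0],[-0.001,-0.01,0.036,0.063,0,0,0],[-0.001,-0.007,0.037,0.063,0,0,0],[-0.001,-0.005,0.037,0.063,0,0,0],[0,0,0,0,0,0,0]]]'; python3 -c "
from h import *
plan([(shk(0,-.175,.15),-1.627)],step=.04,ang=.13,grip=0)
snap('top','top4')"
```

```text
t: 11.55
tool_pos: [0.4557, -0.3112, 0.1872]
orientation: [1.265, 1.191, -1.277]
force: [-0.1, 0.6, -1.7]
opening: 0.0259
t 11.55 pos [ 0.4557 -0.3112  0.1872] F [-0.1  0.6 -1.7] op 0.0259 q [-0.689  0.048  1.665 -0.005  1.449  0.961]
[[-0.018  0.997 -0.079]
 [ 0.009 -0.079 -0.997]
 [-1.    -0.019 -0.008]]
2 [0.018,0.007,-0.006,-0.011,-0.004,0.01,0],[0.019,0.007,-0.006,-0.011,-0.004,0.01,0]
```

```bash
python3 -m inch '[[[0.018,0.007,-0.006,-0.011,-0.004,0.01,0],[0.017,0.007,-0.006,-0.011,-0.004,0.01,0],[0,0,0,0,0,0,0],[0,0,0,0,0,0,0]]]'; python3 -c "
from h import *
plan([(shk(0,-.175,.11),-1.627)],step=.04,ang=.13,grip=0)
s=snap('scene','scene4');t=snap('top','top5')
x=lambda c,a,b,w,h,k: cv2.resize(c['frame'][b:b+h,a:a+w],None,fx=k,fy=k,interpolation=cv2.INTER_CUBIC)
o=np.zeros((400,800,3),np.uint8);o[:,:400]=x(s,200,115,100,100,4);q=x(t,80,160,130,130,3);o[:390,400:790]=q
cv2.imwrite('pics/m7.png',o)"
```

```text
t: 12.0
tool_pos: [0.4693, -0.2939, 0.1477]
orientation: [1.25, 1.191, -1.246]
force: [-0.5, 1.0, -0.9]
opening: 0.0255
t 12.0 pos [ 0.4693 -0.2939  0.1477] F [-0.5  1.  -0.9] op 0.0255 q [-0.654  0.07   1.716  0.003  1.362  0.967]
[[-0.003  0.999 -0.051]
 [ 0.006 -0.051 -0.999]
 [-1.    -0.003 -0.006]]
1 [0.038,0.002,0.006,0.005,-0.006,0.003,0]
```

View pics/m7.png

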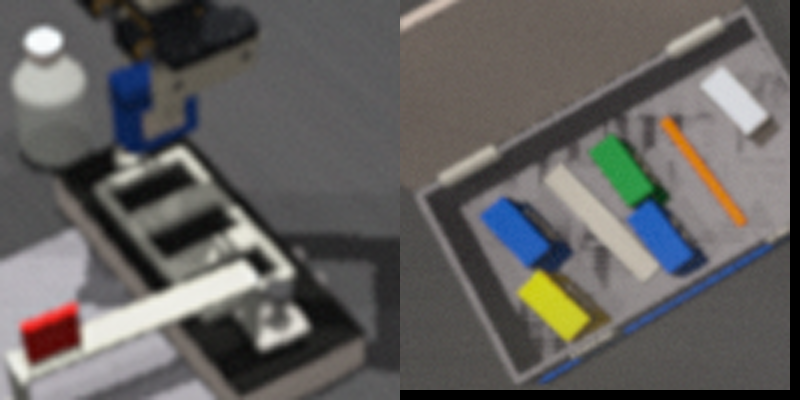

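Scene crop: the box is held above pocket 3. Top crop: the case contents are clear, with the third blue box's top face at full-image (118,236.7) and the middle one at (166,238). Checking predicted box corners against what I see.

```bash
python3 - <<'E'
from h import *
s=load('scene4');T=np.array([.4693,-.2939,.1477]);yaw=-.051
m=R.from_euler('z',yaw).as_matrix()
for z in(-.042,.023):
  v=np.array([[1,1,0],[1,-1,0],[-1,-1,0],[-1,1,0]])*[.03,.013,0]@m.T+T+[0,0,z]
  print(z,np.round((proj(s,v)-[200,115])*4+2))
# pocket3 rim opening corners predicted (opening)
for k in(-.062,-.118,-.174):
  v=[shk(a*.034,k+b*.017,.048) for a,b in((1,1),(1,-1),(-1,-1),(-1,1))]; print(k,np.round((proj(s,v)-[200,115])*4+2))
t=load('top5')
for uv in((118,236.7),(166,238)):
  p=atz(t,uv,.07);d=p-CC;print(p,d@CX,d@CY)
E
```

```text
-0.042 [[131. 160.]
 [114. 140.]
 [182. 110.]
 [200. 129.]]
0.023 [[125.  93.]
 [107.  73.]
 [178.  43.]
 [197.  63.]]
-0.062 [[207. 309.]
 [183. 280.]
 [260. 244.]
 [284. 271.]]
-0.118 [[167. 262.]
 [144. 235.]
 [220. 200.]
 [244. 226.]]
-0.174 [[130. 217.]
 [108. 191.]
 [183. 158.]
 [205. 183.]]
[0.47555234 0.35545098 0.07      ] 0.022605506469824066 0.10104307687832043
[0.47513183 0.2376842  0.07      ] -0.04075505635786061 0.0017551194334174112
```

```bash
python3 -m inch '[[[0.015,0.002,0.005,0.005,-0.006,0.003,0],[0.012,0,0,0,0,0,0],[0,0,0,0,0,0,0],[0,0,0,0,0,0,0]]]'; python3 -c "
from h import *
plan([(shk(0,-.175,.085),-1.627)],step=.01,ang=.13,grip=0)"
```

```text
t: 12.5
tool_pos: [0.4725, -0.3002, 0.1238]
orientation: [1.25, 1.177, -1.249]
force: [0.1, -0.6, -0.6]
opening: 0.0259
t 12.5 pos [ 0.4725 -0.3002  0.1238] F [ 0.1 -0.6 -0.6] op 0.0259 q [-0.657  0.099  1.731 -0.     1.307  0.969]
[[ 0.004  0.998 -0.056]
 [-0.003 -0.056 -0.998]
 [-1.     0.004  0.003]]
4 [0.01,-0.001,0,0,0.001,-0.001,0],[0.01,0,0,0,0.001,-0.001,0],[0.01,0,0,0,0.001,-0.001,0],[0.01,0,0,0,0.001,-0.001,0]
```

```bash
python3 -m inch '[[[0.01,-0.001,-0.001,0,0.003,-0.003,0],[0.008,-0.001,0,0,0,0,0],[0.008,0,0,0,0,0,0],[0.005,0,0,0,0,0,0],[0.004,0,0,0,0,0,0],[0.003,0,0,0,0,0,0],[0,0,0,0,0,0,0]]]'; python3 -c "
from h import *
plan([(shk(0,-.175,.083),-1.627)],step=.01,ang=.13,grip=0)"
```

```text
t: 13.2
tool_pos: [0.4706, -0.2991, 0.0834]
orientation: [1.251, 1.181, -1.249]
force: [0.5, 0.3, -1.7]
opening: 0.026
t 13.2 pos [ 0.4706 -0.2991  0.0834] F [ 0.5  0.3 -1.7] op 0.026 q [-6.590e-01  1.420e-01  1.763e+00  1.000e-03  1.236e+00  9.680e-01]
[[ 0.001  0.998 -0.056]
 [ 0.    -0.056 -0.998]
 [-1.     0.001 -0.   ]]
1 [0,0,0,0,0,-0.001,0]
```

```bash
python3 -m inch '[[[0.003,0,0,0,0,0,0],[0.001,0,0,0,0,0,0],[0,0,0,0,0,0,0]]]'; python3 -m inch '[[[0,0,0,0,0,0,0.38],[0,0,0,0,0,0,0.38],[0,0,0,0,0,0,0.38],[-0.02,0,0,0,0,0,0.38],[-0.03,0,0,0,0,0,0.38],[-0.03,0,0,0,0,0,0.4],[-0.03,0,0,0,0,0,0.55],[-0.03,0,0,0,0,0,0.55],[0,0,0,0,0,0,0.55]]]';  python3 -c "
from h import *
st();snap('scene','scene5');snap('top','top6')
plan([((.4745,.2375,.2),.704-np.pi/2)],step=.042,ang=.13,grip=.55)"
```

```text
t: 13.5
tool_pos: [0.4719, -0.3, 0.0823]
orientation: [1.251, 1.178, -1.248]
force: [-0.0, 0.4, -1.1]
opening: 0.0259
t: 14.4
tool_pos: [0.4706, -0.2992, 0.226]
orientation: [1.251, 1.181, -1.249]
force: [0.4, 0.1, 1.2]
opening: 0.0509
t 14.4 pos [ 0.4706 -0.2992  0.226 ] F [0.4 0.1 1.2] op 0.0509 q [-6.590e-01  1.900e-02  1.623e+00  1.000e-03  1.498e+00  9.680e-01]
[[ 0.002  0.998 -0.056]
 [-0.    -0.056 -0.998]
 [-1.     0.002  0.   ]]
t 14.5 pos [ 0.469  -0.2979  0.2213] F [ 0.7  0.7 -1.2] op 0.051 q [-6.590e-01  2.200e-02  1.628e+00  1.000e-03  1.496e+00  9.680e-01]
[[-0.003  0.998 -0.056]
 [ 0.004 -0.056 -0.998]
 [-1.    -0.003 -0.003]]
13 [0.002,-0.002,-0.041,-0.058,0,0,0.55],[0.002,0.001,-0.041,-0.058,0,0,0.55],[0.002,0.003,-0.041,-0.058,0,0,0.55],[0.002,0.005,-0.041,-0.058,0,0,0.55],[0.002,0.008,-0.04,-0.058,0,0,0.55],[0.002,0.01,-0.04,-0.058,0,0,0.55],[0.002,0.012,-0.039,-0.058,0,0,0.55],[0.002,0.015,-0.038,-0.058,0,0,0.55],[0.002,0.017,-0.038,-0.058,0,0,0.55],[0.002,0.019,-0.037,-0.058,0,0,0.55],[0.002,0.021,-0.035,-0.058,0,0,0.55],[0.002,0.023,-0.034,-0.058,0,0,0.55],[0.002,0.025,-0.033,-0.058,0,0,0.55]
```

```bash
python3 -m inch '[[[0.002,-0.002,-0.041,-0.058,0,0,0.55],[0.002,0.001,-0.041,-0.058,0,0,0.55],[0.002,0.003,-0.041,-0.058,0,0,0.55],[0.002,0.005,-0.041,-0.058,0,0,0.55],[0.002,0.008,-0.04,-0.058,0,0,0.55],[0.002,0.01,-0.04,-0.058,0,0,0.55],[0.002,0.012,-0.039,-0.058,0,0,0.55],[0.002,0.015,-0.038,-0.058,0,0,0.55],[0.002,0.017,-0.038,-0.058,0,0,0.55],[0.002,0.019,-0.037,-0.058,0,0,0.55],[0.002,0.021,-0.035,-0.058,0,0,0.55],[0.002,0.023,-0.034,-0.058,0,0,0.55],[0.002,0.025,-0.033,-0.058,0,0,0.55],[0,0,0,0,0,0,0.55],[0,0,0,0,0,0,0.55]]]';  python3 -c "
from fit import *
t=snap('top','top7');s=snap('scene','scene7')
for c in (t,s): print(fitbox(c,'blue',shk(0,-.174,.0725),-.056,pad=5))
plan([((.4745,.2375,.11),.704-np.pi/2)],step=.042,ang=.13,grip=.55)"
```

```text
t: 16.0
tool_pos: [0.4528, 0.2568, 0.1673]
orientation: [0.652, 1.51, -0.675]
force: [-0.1, 0.2, -0.5]
opening: 0.0513
(array([ 0.47480769, -0.3033951 ,  0.0725    ]), np.float64(0.019953539023583676), np.float64(0.6883013879709187))
(array([ 0.46879693, -0.30492544,  0.0725    ]), np.float64(0.05444477712964101), np.float64(0.6745065098698027))
t 16.1 pos [0.4532 0.2559 0.1677] F [ 0.3  0.2 -0. ] op 0.0512 q [ 0.401 -0.007  1.757  0.021  1.43   1.245]
[[-0.043  0.749  0.662]
 [ 0.004  0.662 -0.749]
 [-0.999 -0.03  -0.032]]
2 [0.028,0.003,0.015,0.01,-0.016,0.015,0.55],[0.029,0.002,0.014,0.01,-0.016,0.015,0.55]
```

```bash
python3 -m inch '[[[0.025,0.003,0.015,0.01,-0.016,0.015,0.55],[0.025,0.002,0.014,0.01,-0.016,0.015,0.55],[0,0,0,0,0,0,0.55],[0,0,0,0,0,0,0.55]]]';  python3 -c "
from h import *
plan([((.4745,.2375,.11),.704-np.pi/2)],step=.042,ang=.13,grip=.55)"
```

```text
t: 16.5
tool_pos: [0.4758, 0.2328, 0.1162]
orientation: [0.683, 1.459, -0.683]
force: [0.2, -0.2, 0.5]
opening: 0.0512
t 16.5 pos [0.4758 0.2328 0.1162] F [ 0.2 -0.2  0.5] op 0.0512 q [ 3.590e-01  3.000e-02  1.817e+00 -1.000e-03  1.293e+00  1.234e+00]
[[ 0.002  0.767  0.641]
 [-0.001  0.641 -0.767]
 [-1.     0.001  0.002]]
1 [0.006,0.002,-0.004,-0.008,0.002,-0.001,0.55]
```

```bash
python3 -m inch '[[[0.006,0.002,-0.004,-0.008,0.002,0,0.55],[0.015,0,0,0,0,0,0.55],[0.015,0,0,0,0,0,0.55],[0.012,0,0,0,0,0,0.55],[0,0,0,0,0,0,0.55]]]';  python3 -c "
from h import *
plan([((.4745,.2375,.047),.704-np.pi/2)],step=.01,ang=.13,grip=.55)"
```

```text
t: 17.0
tool_pos: [0.4757, 0.2382, 0.0673]
orientation: [0.68, 1.461, -0.674]
force: [-0.3, 0.1, 0.5]
opening: 0.051
t 17.0 pos [0.4757 0.2382 0.0673] F [-0.3  0.1  0.5] op 0.051 q [0.367 0.094 1.847 0.002 1.196 1.233]
[[ 0.003  0.762  0.647]
 [ 0.003  0.647 -0.762]
 [-1.     0.004 -0.   ]]
3 [0.007,0,0,0,0,-0.001,0.55],[0.007,0,0,0,0,-0.001,0.55],[0.007,0,0,0,0,-0.001,0.55]
```

```bash
python3 -m inch '[[[0.008,0,0,0,0,-0.002,0.55],[0.008,0,0,0,0,-0.002,0.55],[0.004,0,0,0,0,0,0.55],[0,0,0,0,0,0,0.55],[0,0,0,0,0,0,0],[0,0,0,0,0,0,0],[0,0,0,0,0,0,0],[0,0,0,0,0,0,0]]]' 25; python3 -m inch '[[[-0.015,0,0,0,0,0,0],[-0.025,0,0,0,0,0,0],[-0.03,0,0,0,0,0,0],[-0.03,0,0,0,0,0,0],[-0.03,0,0,0,0,0,0],[-0.02,0,0,0,0,0,0],[0,0,0,0,0,0,0]]]' ; python3 -c "
from h import *
plan([(shk(0,-.119,.2),-1.627)],step=.04,ang=.13,grip=0)"
```

```text
t: 17.8
tool_pos: [0.4763, 0.2387, 0.0462]
orientation: [0.677, 1.463, -0.676]
force: [0.2, 0.4, -0.1]
opening: 0.0261
t: 18.5
tool_pos: [0.4754, 0.2383, 0.208]
orientation: [0.678, 1.462, -0.675]
force: [0.1, -0.1, -1.5]
opening: 0.026
t 18.5 pos [0.4754 0.2383 0.208 ] F [ 0.1 -0.1 -1.5] op 0.026 q [ 0.368 -0.042  1.716  0.     1.466  1.234]
[[ 0.002  0.762  0.648]
 [ 0.001  0.648 -0.762]
 [-1.     0.002  0.   ]]
13 [0.001,-0.024,0.028,0.059,0,0,0],[0.001,-0.022,0.03,0.059,0,0,0],[0.001,-0.021,0.031,0.059,0,0,0],[0.001,-0.019,0.032,0.059,0,0,0],[0.001,-0.017,0.033,0.059,0,0,0],[0.001,-0.015,0.034,0.059,0,0,0],[0.001,-0.013,0.035,0.059,0,0,0],[0.001,-0.011,0.035,0.059,0,0,0],[0.001,-0.009,0.036,0.059,0,0,0],[0.001,-0.007,0.036,0.059,0,0,0],[0.001,-0.005,0.037,0.059,0,0,0],[0.001,-0.002,0.037,0.059,0,0,0],[0.001,0,0.037,0.059,0,0,0]
```

```bash
python3 -m inch '[[[0,-0.024,0.028,0.059,0,0,0],[0,-0.022,0.03,0.059,0,0,0],[0,-0.021,0.031,0.059,0,0,0],[0,-0.019,0.032,0.059,0,0,0],[0,-0.017,0.033,0.059,0,0,0],[0,-0.015,0.034,0.059,0,0,0],[0,-0.013,0.035,0.059,0,0,0],[0,-0.011,0.035,0.059,0,0,0],[0,-0.009,0.036,0.059,0,0,0],[0,-0.007,0.036,0.059,0,0,0],[0,-0.005,0.037,0.059,0,0,0],[0,-0.002,0.037,0.059,0,0,0],[0,0,0.01,0.03,0,0,0],[0,0,0,0,0,0,0],[0,0,0,0,0,0,0]]]'; python3 -c "
from h import *
plan([(shk(0,-.119,.16),-1.627)],step=.04,ang=.13,grip=0)"
```

```text
t: 20.0
tool_pos: [0.46, -0.231, 0.1976]
orientation: [1.255, 1.19, -1.256]
force: [-0.1, 0.4, -0.1]
opening: 0.0258
t 20.0 pos [ 0.46   -0.231   0.1976] F [-0.1  0.4 -0.1] op 0.0258 q [-0.566 -0.072  1.764  0.002  1.458  1.065]
[[-0.007  0.998 -0.06 ]
 [ 0.007 -0.06  -0.998]
 [-1.    -0.007 -0.006]]
2 [0.019,0.007,0.006,-0.002,-0.003,0.003,0],[0.019,0.007,0.006,-0.002,-0.003,0.003,0]
```

```bash
python3 -m inch '[[[0.019,0.007,0.006,-0.002,-0.003,0.003,0],[0.019,0.007,0.006,-0.002,-0.003,0.003,0],[0,0,0,0,0,0,0],[0,0,0,0,0,0,0]]]'; python3 -c "
from h import *
plan([(shk(0,-.119,.13),-1.627)],step=.04,ang=.13,grip=0)
s=snap('scene','scene8');t=snap('top','top8')
x=lambda c,a,b,w,h,k: cv2.resize(c['frame'][b:b+h,a:a+w],None,fx=k,fy=k,interpolation=cv2.INTER_CUBIC)
o=np.zeros((480,800,3),np.uint8);o[:,:400]=x(s,200,110,80,96,5);o[:,400:]=x(t,320,190,80,96,5)
cv2.imwrite('pics/m8.png',o)"
```

```text
t: 20.4
tool_pos: [0.4743, -0.2381, 0.159]
orientation: [1.245, 1.188, -1.244]
force: [0.3, 0.5, -0.4]
opening: 0.0258
t 20.4 pos [ 0.4743 -0.2381  0.159 ] F [ 0.3  0.5 -0.4] op 0.0258 q [-5.630e-01 -6.000e-03  1.772e+00  1.000e-03  1.377e+00  1.055e+00]
[[-0.     0.999 -0.047]
 [ 0.002 -0.047 -0.999]
 [-1.    -0.001 -0.002]]
1 [0.029,0,0.005,0.009,-0.002,0.001,0]
```

View pics/m8.png

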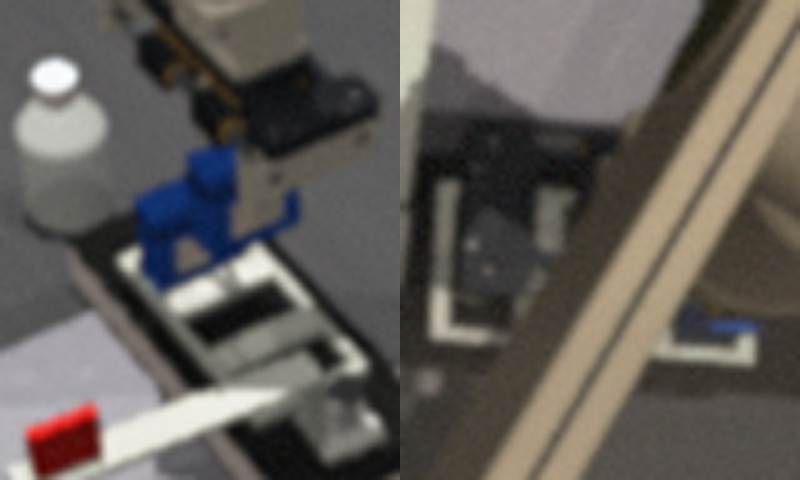

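Box 1 stands upright in pocket 3 (scene crop about (190,230)), and box 2 is held above pocket 2. Lowering it.

```bash
python3 -m inch '[[[0.015,0,0.005,0.009,-0.002,0,0],[0.013,0,0,0,0,0,0],[0,0,0,0,0,0,0],[0,0,0,0,0,0,0]]]'; python3 -c "
from h import *
plan([(shk(0,-.119,.105),-1.627)],step=.03,ang=.13,grip=0)"
```

```text
t: 20.9
tool_pos: [0.4747, -0.2436, 0.1308]
orientation: [1.25, 1.179, -1.25]
force: [0.5, -0.2, -1.1]
opening: 0.0262
t 20.9 pos [ 0.4747 -0.2436  0.1308] F [ 0.5 -0.2 -1.1] op 0.0262 q [-5.700e-01  2.400e-02  1.796e+00 -1.000e-03  1.319e+00  1.058e+00]
[[ 0.002  0.998 -0.057]
 [-0.002 -0.057 -0.998]
 [-1.     0.002  0.002]]
1 [0.026,-0.001,0,0,0.002,-0.002,0]
```

```bash
python3 -m inch '[[[0.013,-0.001,0,0,0.002,-0.002,0],[0.012,0,0,0,0,0,0],[0.01,0,0,0,0,0,0],[0.006,0,0,0,0,0,0],[0.004,0,0,0,0,0,0],[0,0,0,0,0,0,0],[0.003,0,0,0,0,0,0],[0,0,0,0,0,0,0]]]'; python3 -c "
from h import *
plan([(shk(0,-.119,.081),-1.627)],step=.03,ang=.13,grip=0)"
```

```text
t: 21.7
tool_pos: [0.4747, -0.244, 0.082]
orientation: [1.251, 1.18, -1.25]
force: [-0.9, -0.2, -0.3]
opening: 0.026
t 21.7 pos [ 0.4747 -0.244   0.082 ] F [-0.9 -0.2 -0.3] op 0.026 q [-5.710e-01  8.100e-02  1.832e+00  1.000e-03  1.227e+00  1.056e+00]
[[ 0.002  0.998 -0.057]
 [-0.001 -0.057 -0.998]
 [-1.     0.002  0.   ]]
1 [0.001,-0.001,-0.001,-0.001,0,-0.002,0]
```

```bash
python3 -m inch '[[[0.001,0,0,0,0,0,0],[0,0,0,0,0,0,0.38],[0,0,0,0,0,0,0.38],[0,0,0,0,0,0,0.38],[-0.02,0,0,0,0,0,0.38],[-0.03,0,0,0,0,0,0.38],[-0.03,0,0,0,0,0,0.4],[-0.03,0,0,0,0,0,0.5],[-0.02,0,0,0,0,0,0.5],[0,0,0,0,0,0,0.5]]]';  python3 -c "
from h import *
plan([((.4755,.3555,.2),.704-np.pi/2)],step=.042,ang=.13,grip=.5)"
```

```text
t: 22.7
tool_pos: [0.4734, -0.2435, 0.2143]
orientation: [1.251, 1.183, -1.251]
force: [0.3, -0.8, 0.3]
opening: 0.0466
t 22.7 pos [ 0.4734 -0.2435  0.2143] F [ 0.3 -0.8  0.3] op 0.0466 q [-0.572 -0.041  1.704  0.     1.48   1.056]
[[-0.001  0.998 -0.057]
 [ 0.001 -0.057 -0.998]
 [-1.    -0.001 -0.001]]
15 [0.001,-0.002,-0.04,-0.051,0,0,0.5],[0.001,0,-0.04,-0.051,0,0,0.5],[0.001,0.002,-0.04,-0.051,0,0,0.5],[0.001,0.004,-0.04,-0.051,0,0,0.5],[0.001,0.006,-0.039,-0.051,0,0,0.5],[0.001,0.008,-0.039,-0.051,0,0,0.5],[0.001,0.01,-0.039,-0.051,0,0,0.5],[0.001,0.012,-0.038,-0.051,0,0,0.5],[0.001,0.014,-0.037,-0.051,0,0,0.5],[0.001,0.016,-0.037,-0.051,0,0,0.5],[0.001,0.018,-0.036,-0.051,0,0,0.5],[0.001,0.019,-0.035,-0.051,0,0,0.5],[0.001,0.021,-0.034,-0.051,0,0,0.5],[0.001,0.023,-0.033,-0.051,0,0,0.5],[0.001,0.024,-0.032,-0.051,0,0,0.5]
```

```bash
python3 -m inch '[[[0,-0.002,-0.04,-0.051,0,0,0.5],[0,0,-0.04,-0.051,0,0,0.5],[0,0.002,-0.04,-0.051,0,0,0.5],[0,0.004,-0.04,-0.051,0,0,0.5],[0,0.006,-0.039,-0.051,0,0,0.5],[0,0.008,-0.039,-0.051,0,0,0.5],[0,0.01,-0.039,-0.051,0,0,0.5],[0,0.012,-0.038,-0.051,0,0,0.5],[0,0.014,-0.037,-0.051,0,0,0.5],[0,0.016,-0.037,-0.051,0,0,0.5],[0,0.018,-0.036,-0.051,0,0,0.5],[0,0.019,-0.035,-0.051,0,0,0.5],[0,0.021,-0.034,-0.051,0,0,0.5],[0,0.023,-0.033,-0.051,0,0,0.5],[0,0.015,-0.015,-0.05,0,0,0.5],[0,0,0,0,0,0,0.5],[0,0,0,0,0,0,0.5]]]';  python3 -c "
from h import *
plan([((.4755,.3555,.13),.704-np.pi/2)],step=.03,ang=.13,grip=.5)"
```

```text
t: 24.4
tool_pos: [0.4616, 0.3574, 0.1865]
orientation: [0.642, 1.49, -0.667]
force: [-0.4, -1.4, -0.3]
opening: 0.0466
t 24.4 pos [0.4616 0.3574 0.1865] F [-0.4 -1.4 -0.3] op 0.0466 q [0.566 0.136 1.572 0.008 1.457 1.401]
[[-0.024  0.742  0.67 ]
 [-0.006  0.67  -0.742]
 [-1.    -0.022 -0.012]]
2 [0.028,0.005,0.006,0.015,-0.006,0.011,0.5],[0.028,0.005,0.005,0.015,-0.006,0.011,0.5]
```

```bash
python3 -m inch '[[[0.025,0.005,0.006,0.015,-0.006,0.011,0.5],[0.025,0.005,0.005,0.015,-0.006,0.011,0.5],[0,0,0,0,0,0,0.5],[0,0,0,0,0,0,0.5]]]';  python3 -c "
from h import *
plan([((.4755,.3555,.07),.704-np.pi/2)],step=.016,ang=.13,grip=.5)"
```

```text
t: 24.8
tool_pos: [0.4756, 0.3511, 0.1336]
orientation: [0.679, 1.461, -0.684]
force: [0.6, 0.7, 0.3]
opening: 0.0467
t 24.8 pos [0.4756 0.3511 0.1336] F [0.6 0.7 0.3] op 0.0467 q [ 0.55   0.178  1.625 -0.002  1.341  1.424]
[[-0.001  0.766  0.642]
 [-0.003  0.642 -0.766]
 [-1.    -0.002  0.001]]
4 [0.016,0.001,-0.001,-0.002,0,0.001,0.5],[0.016,0.001,-0.001,-0.002,0,0.001,0.5],[0.016,0.001,-0.001,-0.002,0,0.001,0.5],[0.016,0.001,-0.001,-0.002,0,0.001,0.5]
```

```bash
python3 -m inch '[[[0.01,0.002,-0.002,-0.004,0,0.001,0.5],[0.016,0.001,-0.002,-0.004,0,0.001,0.5],[0.015,0,0,0,0,0,0.5],[0,0,0,0,0,0,0.5],[0,0,0,0,0,0,0.5]]]';  python3 -c "
from h import *
plan([((.4755,.3555,.047),.704-np.pi/2)],step=.012,ang=.13,grip=.5)"
```

```text
t: 25.3
tool_pos: [0.4762, 0.3561, 0.0917]
orientation: [0.677, 1.461, -0.675]
force: [0.2, 0.8, 0.4]
opening: 0.0466
t 25.3 pos [0.4762 0.3561 0.0917] F [0.2 0.8 0.4] op 0.0466 q [ 5.560e-01  2.260e-01  1.652e+00 -1.000e-03  1.262e+00  1.422e+00]
[[ 0.003  0.762  0.648]
 [ 0.     0.648 -0.762]
 [-1.     0.002  0.002]]
4 [0.011,0,0,0,0,-0.001,0.5],[0.011,0,0,0,0,-0.001,0.5],[0.011,0,0,0,0,-0.001,0.5],[0.011,0,0,0,0,-0.001,0.5]
```

```bash
python3 -m inch '[[[0.012,0,0,0,0,-0.001,0.5],[0.012,0,0,0,0,-0.001,0.5],[0.011,0,0,0,0,0,0.5],[0.008,0,0,0,0,0,0.5],[0,0,0,0,0,0,0.5],[0,0,0,0,0,0,0],[0,0,0,0,0,0,0],[0,0,0,0,0,0,0],[0,0,0,0,0,0,0]]]' 25; python3 -m inch '[[[-0.015,0,0,0,0,0,0],[-0.025,0,0,0,0,0,0],[-0.03,0,0,0,0,0,0],[-0.03,0,0,0,0,0,0],[-0.03,0,0,0,0,0,0],[-0.03,0,0,0,0,0,0],[0,0,0,0,0,0,0]]]' ; python3 -c "
from h import *
plan([(shk(0,-.063,.21),-1.627)],step=.04,ang=.13,grip=0)"
```

```text
t: 26.2
tool_pos: [0.4767, 0.3565, 0.0456]
orientation: [0.675, 1.461, -0.675]
force: [-1.1, 0.3, -0.5]
opening: 0.0269
t: 26.9
tool_pos: [0.4761, 0.3564, 0.219]
orientation: [0.677, 1.46, -0.673]
force: [0.5, -0.3, 0.3]
opening: 0.0266
t 26.9 pos [0.4761 0.3564 0.219 ] F [ 0.5 -0.3  0.3] op 0.0266 q [ 0.557  0.12   1.529 -0.002  1.488  1.423]
[[ 0.004  0.761  0.648]
 [ 0.001  0.648 -0.761]
 [-1.     0.004  0.002]]
14 [0.001,-0.025,0.03,0.054,0,0,0],[0.001,-0.023,0.031,0.054,0,0,0],[0.001,-0.022,0.032,0.054,0,0,0],[0.001,-0.02,0.033,0.054,0,0,0],[0.001,-0.018,0.034,0.054,0,0,0],[0.001,-0.016,0.035,0.054,0,0,0],[0.001,-0.014,0.036,0.054,0,0,0],[0.001,-0.012,0.037,0.054,0,0,0],[0.001,-0.01,0.037,0.054,0,0,0],[0.001,-0.008,0.038,0.054,0,0,0],[0.001,-0.006,0.038,0.054,0,0,0],[0.001,-0.004,0.039,0.054,0,0,0],[0.001,-0.002,0.039,0.054,0,0,0],[0.001,0,0.039,0.054,0,0,0]
```

```bash
python3 -m inch '[[[0,-0.025,0.03,0.054,0,0,0],[0,-0.023,0.031,0.054,0,0,0],[0,-0.022,0.032,0.054,0,0,0],[0,-0.02,0.033,0.054,0,0,0],[0,-0.018,0.034,0.054,0,0,0],[0,-0.016,0.035,0.054,0,0,0],[0,-0.014,0.036,0.054,0,0,0],[0,-0.012,0.037,0.054,0,0,0],[0,-0.01,0.037,0.054,0,0,0],[0,-0.008,0.038,0.054,0,0,0],[0,-0.006,0.038,0.054,0,0,0],[0,-0.004,0.039,0.054,0,0,0],[0,-0.002,0.035,0.054,0,0,0],[0,0,0.01,0.04,0,0,0],[0,0,0,0,0,0,0],[0,0,0,0,0,0,0]]]'; python3 -c "
from h import *
plan([(shk(0,-.063,.16),-1.627)],step=.03,ang=.13,grip=0)"
```

```text
t: 28.5
tool_pos: [0.4697, -0.17, 0.2183]
orientation: [1.263, 1.175, -1.248]
force: [0.6, 0.0, -0.4]
opening: 0.0269
t 28.5 pos [ 0.4697 -0.17    0.2183] F [ 0.6  0.  -0.4] op 0.0269 q [-0.455 -0.142  1.791  0.007  1.487  1.179]
[[ 0.008  0.998 -0.064]
 [ 0.004 -0.064 -0.998]
 [-1.     0.008 -0.004]]
3 [0.019,0.003,0.006,-0.003,-0.001,-0.003,0],[0.019,0.003,0.006,-0.003,-0.001,-0.003,0],[0.019,0.003,0.006,-0.003,-0.001,-0.003,0]
```

```bash
python3 -m inch '[[[0.019,0.003,0.006,-0.003,-0.001,-0.003,0],[0.019,0.003,0.006,-0.003,-0.001,-0.003,0],[0.019,0.003,0.006,-0.003,-0.001,-0.003,0],[0,0,0,0,0,0,0],[0,0,0,0,0,0,0]]]'; python3 -c "
from h import *
plan([(shk(0,-.063,.13),-1.627)],step=.04,ang=.13,grip=0)
s=snap('scene','scene9');t=snap('top','top9')
x=lambda c,a,b,w,h,k: cv2.resize(c['frame'][b:b+h,a:a+w],None,fx=k,fy=k,interpolation=cv2.INTER_CUBIC)
o=np.zeros((480,800,3),np.uint8);o[:,:500]=x(s,190,115,100,96,5);o[:480,500:]=x(t,300,140,75,120,4)
cv2.imwrite('pics/m9.png',o)"
```

```text
t: 29.0
tool_pos: [0.48, -0.1812, 0.1612]
orientation: [1.243, 1.19, -1.238]
force: [-0.2, -0.3, -1.4]
opening: 0.0269
t 29.0 pos [ 0.48   -0.1812  0.1612] F [-0.2 -0.3 -1.4] op 0.0269 q [-0.463 -0.058  1.819  0.003  1.381  1.149]
[[ 0.001  0.999 -0.042]
 [ 0.003 -0.042 -0.999]
 [-1.     0.001 -0.003]]
1 [0.031,-0.003,0.006,0.014,-0.003,-0.001,0]
```

View pics/m9.png

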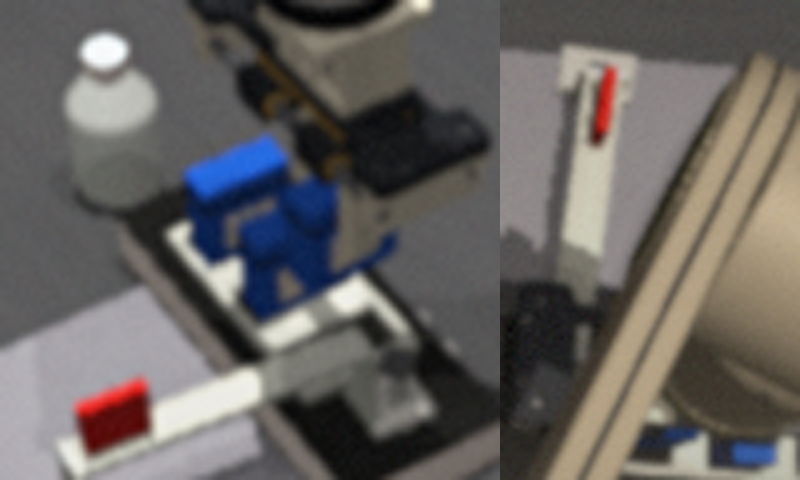

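Boxes 1 and 2 are seated in pockets 3 and 2, and box 3 is above pocket 1. Lowering it.

```bash
python3 -m inch '[[[0.015,-0.003,0.006,0.014,-0.003,0,0],[0.014,0,0,0,0,0,0],[0,0,0,0,0,0,0],[0,0,0,0,0,0,0]]]'; python3 -c "
from h import *
plan([(shk(0,-.063,.105),-1.627)],step=.03,ang=.13,grip=0)"
```

```text
t: 29.5
tool_pos: [0.4775, -0.1876, 0.1321]
orientation: [1.251, 1.177, -1.248]
force: [0.0, -0.8, -1.0]
opening: 0.027
t 29.5 pos [ 0.4775 -0.1876  0.1321] F [ 0.  -0.8 -1. ] op 0.027 q [-0.474 -0.036  1.852  0.     1.32   1.153]
[[ 0.005  0.998 -0.056]
 [-0.002 -0.056 -0.998]
 [-1.     0.005  0.002]]
1 [0.027,-0.001,0,0,0.002,-0.005,0]
```

```bash
python3 -m inch '[[[0.013,-0.001,0,0,0.002,-0.003,0],[0.012,0,0,0,0,0,0],[0.011,0,0,0,0,0,0],[0.006,0,0,0,0,0,0],[0.004,0,0,0,0,0,0],[0,0,0,0,0,0,0],[0.003,0,0,0,0,0,0],[0,0,0,0,0,0,0]]]'; python3 -c "
from h import *
plan([(shk(0,-.063,.081),-1.627)],step=.03,ang=.13,grip=0)"
```

```text
t: 30.3
tool_pos: [0.4775, -0.1881, 0.0808]
orientation: [1.252, 1.179, -1.248]
force: [-0.1, 0.1, -0.5]
opening: 0.0264
t 30.3 pos [ 0.4775 -0.1881  0.0808] F [-0.1  0.1 -0.5] op 0.0264 q [-4.760e-01  2.700e-02  1.890e+00  1.000e-03  1.221e+00  1.151e+00]
[[ 0.003  0.998 -0.057]
 [-0.    -0.056 -0.998]
 [-1.     0.003  0.   ]]
1 [0,-0.001,-0.001,0,0,-0.003,0]
```

```bash
python3 -m inch '[[[0,0,0,0,0,0,0.38],[0,0,0,0,0,0,0.38],[0,0,0,0,0,0,0.38],[-0.02,0,0,0,0,0,0.38],[-0.03,0,0,0,0,0,0.38],[-0.03,0,0,0,0,0,0.4],[-0.03,0,0,0,0,0,0.4],[-0.04,0,0,0,0,0,0.4],[-0.01,0,-0.03,-0.14,0,0,0.4],[0,0,-0.03,-0.14,0,0,0.4],[0,0,-0.03,-0.14,0,0,0.4],[0,0,-0.03,-0.14,0,0,0.4],[0,0,0,0,0,0,0.4],[0,0,0,0,0,0,0.4]]]';  python3 -c "
from h import *
st()
s=snap('scene','scene10');t=snap('top','top10')
x=lambda c,a,b,w,h,k: cv2.resize(c['frame'][b:b+h,a:a+w],None,fx=k,fy=k,interpolation=cv2.INTER_CUBIC)
o=np.zeros((480,800,3),np.uint8);o[:,:400]=x(s,195,120,100,120,4);o[:480,400:]=x(t,305,140,100,120,4)
cv2.imwrite('pics/m10.png',o)"
```

```text
t: 31.7
tool_pos: [0.4582, -0.0677, 0.2487]
orientation: [0.818, 1.405, -0.813]
force: [-0.1, 0.6, 0.2]
opening: 0.0371
t 31.7 pos [ 0.4582 -0.0677  0.2487] F [-0.1  0.6  0.2] op 0.0371 q [-2.580e-01 -2.610e-01  1.839e+00  1.000e-03  1.556e+00  7.900e-01]
[[ 0.007  0.867  0.499]
 [-0.001  0.499 -0.867]
 [-1.     0.006  0.004]]
```

View pics/m10.png

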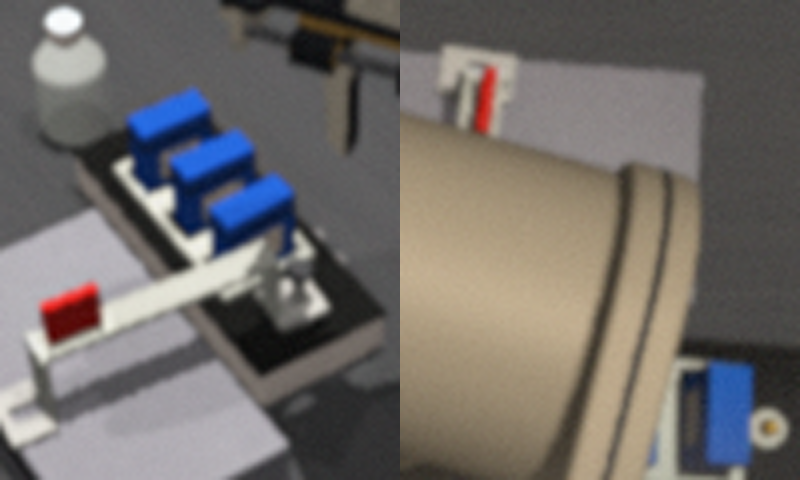

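All three boxes are seated at equal height. The strap fin is unmoved: scene (212.5,194), top about (326.5,165.6). Next, the fin grasp.

```bash
python3 -c "
from h import *
t=load('top0')
p=atz(t,(326.5,165.6),.157);d=p-PV;print(p,np.hypot(d[0],d[1]),np.arctan2(d[1],d[0]))
a=atz(t,(317,228),.121);b=atz(t,(324.7,167),.121);e=b-a;print(a,b,np.arctan2(e[1],e[0]))
ang=np.arctan2(d[1],d[0])
q=PV[:2]+.17*np.array([np.cos(ang),np.sin(ang)]);print(q)
plan([((q[0]-.03,q[1],.25),1.42)],step=.03,ang=.14,grip=.35)"
```

```text
[ 0.64519637 -0.14757904  0.157     ] 0.16630555262749053 -0.13922428399886314
[ 0.50249904 -0.13019811  0.121     ] [ 0.65238087 -0.14801472  0.121     ] -0.11831583596165236
[ 0.64885507 -0.14809174]
t 31.8 pos [ 0.4583 -0.0683  0.2486] F [-0.7  0.6 -0.2] op 0.0375 q [-2.600e-01 -2.600e-01  1.838e+00  1.000e-03  1.557e+00  7.900e-01]
[[ 0.007  0.867  0.498]
 [-0.001  0.498 -0.867]
 [-1.     0.006  0.004]]
18 [0,0.006,0.008,-0.137,0,0,0.35],[0,0.004,0.009,-0.137,0,0,0.35],[0,0.003,0.009,-0.137,0,0,0.35],[0,0.002,0.01,-0.137,0,0,0.35],[0,0,0.01,-0.137,0,0,0.35],[0,-0.001,0.01,-0.137,0,0,0.35],[0,-0.002,0.01,-0.137,0,0,0.35],[0,-0.004,0.009,-0.137,0,0,0.35],[0,-0.005,0.009,-0.137,0,0,0.35],[0,-0.006,0.008,-0.137,0,0,0.35],[0,-0.007,0.007,-0.137,0,0,0.35],[0,-0.008,0.006,-0.137,0,0,0.35],[0,-0.009,0.005,-0.137,0,0,0.35],[0,-0.009,0.004,-0.137,0,0,0.35],[0,-0.01,0.002,-0.137,0,0,0.35],[0,-0.01,0.001,-0.137,0,0,0.35],[0,-0.01,0,-0.137,0,0,0.35],[0,-0.01,-0.002,-0.137,0,0,0.35]
```

```bash
python3 -m inch '[[[0,0.006,0.008,-0.137,0,0,0.35],[0,0.004,0.009,-0.137,0,0,0.35],[0,0.003,0.009,-0.137,0,0,0.35],[0,0.002,0.01,-0.137,0,0,0.35],[0,0,0.01,-0.137,0,0,0.35],[0,-0.001,0.01,-0.137,0,0,0.35],[0,-0.002,0.01,-0.137,0,0,0.35],[0,-0.004,0.009,-0.137,0,0,0.35],[0,-0.005,0.009,-0.137,0,0,0.35],[0,-0.006,0.008,-0.137,0,0,0.35],[0,-0.007,0.007,-0.137,0,0,0.35],[0,-0.008,0.006,-0.137,0,0,0.35],[0,-0.009,0.005,-0.137,0,0,0.35],[0,-0.009,0.004,-0.137,0,0,0.35],[0,-0.01,0.002,-0.137,0,0,0.35],[0,-0.01,0.001,-0.137,0,0,0.35],[0,-0.01,0,-0.137,0,0,0.35],[0,-0.01,-0.002,-0.137,0,0,0.35],[0,0,0,0,0,0,0.35],[0,0,0,0,0,0,0.35]]]'; python3 -c "
from h import *
plan([((.648,-.148,.21),1.432)],step=.03,ang=.13,grip=.35)"
```

```text
t: 33.8
tool_pos: [0.6277, -0.1745, 0.2377]
orientation: [-1.121, 1.268, 1.128]
force: [0.4, 0.7, 0.0]
opening: 0.0322
t 33.8 pos [ 0.6277 -0.1745  0.2377] F [0.4 0.7 0. ] op 0.0322 q [-0.348  0.275  1.32  -0.003  1.553 -1.803]
[[-0.007 -0.993  0.116]
 [-0.001  0.116  0.993]
 [-1.     0.007 -0.002]]
2 [0.014,-0.009,0.014,0.012,-0.001,-0.004,0.35],[0.014,-0.008,0.014,0.012,-0.001,-0.004,0.35]
```

```bash
python3 -m inch '[[[0.014,-0.009,0.014,0.012,-0.001,-0.004,0.35],[0.014,-0.008,0.014,0.012,-0.001,-0.004,0.35],[0,0,0,0,0,0,0.35],[0,0,0,0,0,0,0.35]]]'; python3 -c "
from h import *
plan([((.648,-.148,.145),1.432)],step=.016,ang=.13,grip=.35)"
```

```text
t: 34.2
tool_pos: [0.6469, -0.1506, 0.2091]
orientation: [-1.092, 1.28, 1.091]
force: [-0.7, -0.1, 0.2]
opening: 0.0327
t 34.2 pos [ 0.6469 -0.1506  0.2091] F [-0.7 -0.1  0.2] op 0.0327 q [-0.306  0.315  1.325 -0.     1.501 -1.718]
[[ 0.    -0.987  0.158]
 [-0.     0.158  0.987]
 [-1.    -0.001 -0.   ]]
5 [0.013,0,0.001,-0.004,0,0,0.35],[0.013,0,0.001,-0.004,0,0,0.35],[0.013,0,0.001,-0.004,0,0,0.35],[0.013,0,0.001,-0.004,0,0,0.35],[0.013,0,0.001,-0.004,0,0,0.35]
```

```bash
python3 -m inch '[[[0.012,0,0.002,-0.008,0,0,0.35],[0.013,0,0.001,-0.008,0,0,0.35],[0.013,0,0,0,0,0,0.35],[0.013,0,0,0,0,0,0.35],[0.008,0,0,0,0,0,0.35],[0,0,0,0,0,0,0.35]]]'; python3 -c "
from h import *
plan([((.648,-.148,.145),1.432)],step=.016,ang=.13,grip=.35)"
```

```text
t: 34.8
tool_pos: [0.646, -0.1495, 0.1457]
orientation: [-1.102, 1.275, 1.1]
force: [0.2, -1.2, -0.2]
opening: 0.0323
t 34.8 pos [ 0.646  -0.1495  0.1457] F [ 0.2 -1.2 -0.2] op 0.0323 q [-3.040e-01  3.520e-01  1.397e+00 -1.000e-03  1.392e+00 -1.729e+00]
[[ 0.    -0.989  0.145]
 [-0.001  0.145  0.989]
 [-1.    -0.    -0.001]]
1 [0.001,-0.002,0.002,-0.007,-0.001,0,0.35]
```

```bash
python3 -m inch '[[[0,0,0,0,0,0,0],[0,0,0,0,0,0,0],[0,0,0,0,0,0,0],[0,0,0,0,0,0,0],[0,0,0,0,0,0,0]]]' 30; python3 -m inch '[[[-0.005,0,0,0,0,0,0],[-0.006,0,0,0,0,0,0],[-0.006,0,0,0,0,0,0],[0,0,0,0,0,0,0]]]';python3 -c "
from h import *
s,_=st();print(s['wrist_torque']);d=s['tool_pos']-PV;print(np.hypot(d[0],d[1]),np.arctan2(d[1],d[0]))
"
```

```text
t: 35.3
tool_pos: [0.6467, -0.1497, 0.1468]
orientation: [-1.103, 1.274, 1.099]
force: [0.2, 0.0, -3.5]
opening: 0.0079
t: 35.7
tool_pos: [0.6467, -0.1497, 0.1654]
orientation: [-1.103, 1.274, 1.099]
force: [-0.1, -0.3, -2.9]
opening: 0.0078
t 35.7 pos [ 0.6467 -0.1497  0.1654] F [-0.1 -0.3 -2.9] op 0.0078 q [-3.040e-01  3.380e-01  1.378e+00 -1.000e-03  1.424e+00 -1.729e+00]
[[ 0.002 -0.989  0.145]
 [-0.002  0.145  0.989]
 [-1.    -0.002 -0.001]]
[ 0.04243699 -0.36222274  0.01267266]
0.1680697200433821 -0.15030380820083925
```

```bash
python3 -m inch '[[[0,0.0004,-0.0117,0.07,0,0,0],[0,0.0004,-0.0117,0.07,0,0,0],[0,0.0004,-0.0117,0.07,0,0,0],[0,0.0004,-0.0117,0.07,0,0,0],[0,0.0004,-0.0117,0.07,0,0,0],[0,0,0,0,0,0,0]]]';cat >> h.py <<'E'
def swing():
    s,Rm=st();d=s['tool_pos']-PV;z=Rm[:,2];print('r',np.hypot(d[0],d[1]),'ang',np.arctan2(d[1],d[0]),'strap dir from jaw',np.arctan2(z[1],z[0])-np.pi/2,'torque',np.round(s['wrist_torque'],2))
E
python3 -c "
from h import *
swing()"
```

```text
t: 36.3
tool_pos: [0.6285, -0.2068, 0.1669]
orientation: [-0.832, 1.405, 0.824]
force: [-0.3, -0.1, -2.3]
opening: 0.0075
t 36.3 pos [ 0.6285 -0.2068  0.1669] F [-0.3 -0.1 -2.3] op 0.0075 q [-3.950e-01  3.280e-01  1.386e+00 -1.000e-03  1.422e+00 -1.458e+00]
[[ 0.004 -0.874  0.486]
 [-0.003  0.486  0.874]
 [-1.    -0.005 -0.001]]
r 0.16930491537849612 ang -0.5073227460745666 strap dir from jaw -0.5073458541836859 torque [-0.02 -0.27 -0.01]
```

```bash
python3 -m inch '[[[0,0.0006,-0.0118,0.07,0,0,0],[0,0.0006,-0.0118,0.07,0,0,0],[0,0.0005,-0.0118,0.07,0,0,0],[0,0.0005,-0.0118,0.07,0,0,0],[0,0.0005,-0.0118,0.07,0,0,0],[0,0.0005,-0.0118,0.07,0,0,0],[0,0.0005,-0.0118,0.07,0,0,0],[0,0.0005,-0.0118,0.07,0,0,0],[0,0,0,0,0,0,0]]]'
python3 -c "
from h import *
swing()"
```

```text
t: 37.2
tool_pos: [0.562, -0.2705, 0.1674]
orientation: [-0.399, 1.53, 0.392]
force: [-0.0, -0.7, -2.8]
opening: 0.0076
t 37.2 pos [ 0.562  -0.2705  0.1674] F [-0.  -0.7 -2.8] op 0.0076 q [-0.531  0.227  1.506  0.     1.403 -1.035]
[[ 0.006 -0.483  0.875]
 [-0.003  0.875  0.484]
 [-1.    -0.006  0.003]]
r 0.16718628876676295 ang -1.0617015392878657 strap dir from jaw -1.066139924416607 torque [-0.05 -0.23 -0.03]
```

```bash
python3 -m inch '[[[0,0.0002,-0.0118,0.07,0,0,0],[0,0.0002,-0.0118,0.07,0,0,0],[0,0.0003,-0.0118,0.07,0,0,0],[0,0.0003,-0.0118,0.07,0,0,0],[0,0.0003,-0.0118,0.07,0,0,0],[0,0.0003,-0.0118,0.07,0,0,0],[0,0.0003,-0.0118,0.07,0,0,0],[0,0.0003,-0.0118,0.068,0,0,0],[0,0,0,0,0,0,0],[0,0,0,0,0,0,0]]]'
python3 -c "
from h import *
swing()
s=snap('scene','scene11');t=snap('top','top11')
x=lambda c,a,b,w,h,k: cv2.resize(c['frame'][b:b+h,a:a+w],None,fx=k,fy=k,interpolation=cv2.INTER_CUBIC)
o=np.zeros((480,800,3),np.uint8);o[:,:480]=x(s,195,115,80,80,6);o[:,480:]=x(t,345,200,64,96,5)
cv2.imwrite('pics/m11.png',o)
print((proj(s,[PV+[-.0118,-.2117,.063]])-[195,115])*6+3)"
```

```text
t: 38.2
tool_pos: [0.4759, -0.2905, 0.1693]
orientation: [0.02, 1.558, -0.032]
force: [-0.2, -1.6, -3.0]
opening: 0.0077
t 38.2 pos [ 0.4759 -0.2905  0.1693] F [-0.2 -1.6 -3. ] op 0.0077 q [-6.410e-01  4.200e-02  1.704e+00  1.000e-03  1.381e+00 -6.080e-01]
[[ 0.013  0.033  0.999]
 [-0.008  0.999 -0.033]
 [-1.    -0.008  0.013]]
r 0.16606659222379277 ang -1.5982718389094952 strap dir from jaw -1.6038873443235693 torque [-0.62 -0.06 -0.04]
[[225.56154453 217.02106282]]
```

View pics/m11.png

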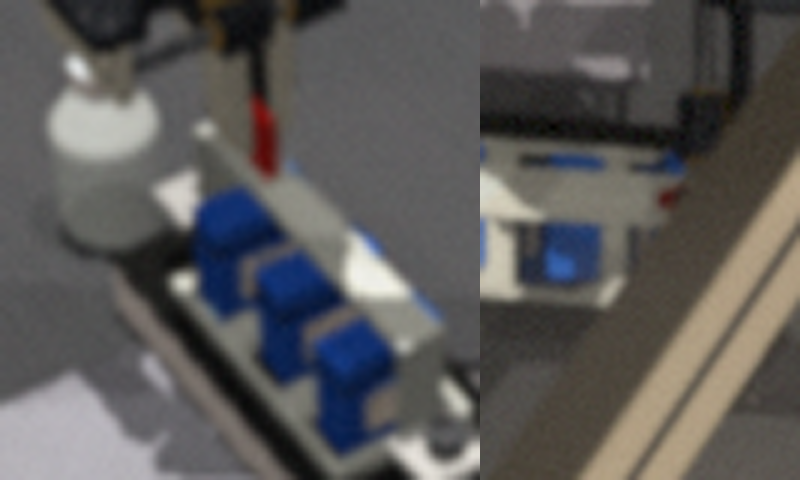

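The strap hangs over the three upright boxes, needing another 0.025 rad or so. Fine adjustment, then lowering.

```bash
python3 -m inch '[[[0.003,-0.001,-0.0025,0.012,0,0,0],[0.003,-0.001,-0.0025,0.012,0,0,0],[0,0,0,0,0,0,0],[0,0,0,0,0,0,0]]]'
python3 -c "
from h import *
swing();print(PV+.168*np.array([np.cos(-1.627),np.sin(-1.627),0]))"
```

```text
t: 38.7
tool_pos: [0.4716, -0.2912, 0.162]
orientation: [0.039, 1.559, -0.048]
force: [0.4, 0.3, -2.2]
opening: 0.0079
t 38.7 pos [ 0.4716 -0.2912  0.162 ] F [ 0.4  0.3 -2.2] op 0.0079 q [-0.647  0.041  1.718  0.002  1.369 -0.592]
[[ 0.012  0.055  0.998]
 [-0.006  0.998 -0.055]
 [-1.    -0.005  0.012]]
r 0.16695821857979665 ang -1.6241776128864536 strap dir from jaw -1.6260595775826345 torque [-0.18 -0.04  0.03]
[ 0.47106275 -0.29223473  0.        ]
```

```bash
python3 -m inch '[[[0.004,0,0,0.001,0.012,0.005,0],[0.004,0,0,0,0,0,0],[0.003,0,0,0,0,0,0],[0,0,0,0,0,0,0]]]'
python3 -c "
from h import *
swing()"
python3 -m inch '[[[0.003,0,0,0,0,0,0],[0.003,0,0,0,0,0,0],[0,0,0,0,0,0,0]]]'
python3 -c "
from h import *
swing()"
```

```text
t: 39.1
tool_pos: [0.4718, -0.2914, 0.15]
orientation: [0.044, 1.571, -0.044]
force: [0.2, -0.7, -1.6]
opening: 0.0077
t 39.1 pos [ 0.4718 -0.2914  0.15  ] F [ 0.2 -0.7 -1.6] op 0.0077 q [-0.645  0.066  1.716 -0.     1.361 -0.589]
[[-0.001  0.056  0.998]
 [ 0.     0.998 -0.056]
 [-1.     0.    -0.001]]
r 0.16711479785662187 ang -1.6228997673825063 strap dir from jaw -1.6269108674348969 torque [-0.27 -0.15 -0.07]
t: 39.4
tool_pos: [0.4729, -0.2918, 0.1466]
orientation: [0.043, 1.569, -0.045]
force: [-0.8, 0.4, -2.3]
opening: 0.0078
t 39.4 pos [ 0.4729 -0.2918  0.1466] F [-0.8  0.4 -2.3] op 0.0078 q [-0.645  0.069  1.719  0.     1.352 -0.589]
[[ 0.002  0.056  0.998]
 [-0.001  0.998 -0.056]
 [-1.    -0.001  0.002]]
r 0.16744665429994185 ang -1.616255520609893 strap dir from jaw -1.6266508198569836 torque [-0.04 -0.    0.08]
```

```bash
python3 -m inch '[[[0.002,0,0,0,0,0,0],[0,0,0,0,0,0,0.3],[0,0,0,0,0,0,0.3],[0,0,0,0,0,0,0.3],[-0.02,0,0,0,0,0,0.3],[-0.03,0,0,0,0,0,0.3],[-0.04,0,0,0,0,0,0.3],[-0.03,0.03,0,0,0,0,0.3],[0,0.045,0,0,0,0,0.3],[0,0.045,0,0,0,0,0.3],[0,0.045,0,-0.1,0,0,0.3],[0,0.045,0,-0.1,0,0,0.3],[0,0.04,0,-0.1,0,0,0.3],[0,0,0,0,0,0,0.3],[0,0,0,0,0,0,0.3]]]'
python3 -c "
from h import *
st()
s=snap('scene','scene12');t=snap('top','top12')
x=lambda c,a,b,w,h,k: cv2.resize(c['frame'][b:b+h,a:a+w],None,fx=k,fy=k,interpolation=cv2.INTER_CUBIC)
o=np.zeros((480,800,3),np.uint8);o[:,:400]=x(s,205,120,80,96,5);o[:,400:]=x(t,325,200,80,96,5)
cv2.imwrite('pics/m12.png',o)"
```

```text
t: 40.9
tool_pos: [0.474, -0.0339, 0.2687]
orientation: [-0.197, 1.557, 0.199]
force: [0.3, 0.0, -0.4]
opening: 0.0282
t 40.9 pos [ 0.474  -0.0339  0.2687] F [ 0.3  0.  -0.4] op 0.0282 q [-0.181 -0.229  1.776  0.002  1.591 -0.433]
[[ 0.004 -0.25   0.968]
 [ 0.001  0.968  0.25 ]
 [-1.     0.     0.005]]
```

View pics/m12.png

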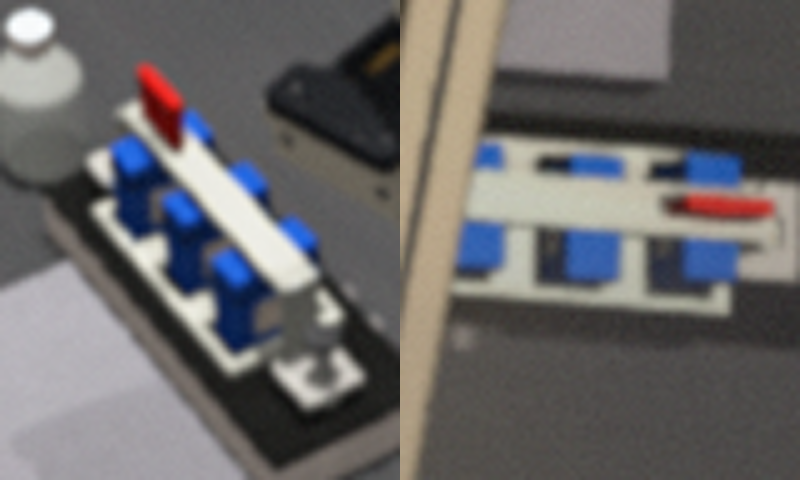

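The strap lies across all three boxes. Checking the fin-top height by triangulation, and planning the lid push.

```bash
python3 -c "
from h import *
s=load('scene12');t=load('top12')
q=np.array([PV+[-.0118*170/212,-.2117*170/212,z] for z in(.121,.157,.167)])
print('pred scene crop',(proj(s,q)-[205,120])*5+2,'top',(proj(t,q)-[325,200])*5+2)
# fin ends
u=np.array([-.0556,-.9985,0])
for r in(.15,.19):
  for z in(.157,.165):
    print(r,z,(proj(s,[PV+u*r+[0,0,z]])-[205,120])*5+2,(proj(t,[PV+u*r+[0,0,z]])-[325,200])*5+[402,2])
c=load('scene12'); M=cv2.inRange(cv2.cvtColor(c['frame'],cv2.COLOR_BGR2HSV),(0,120,60),(8,255,255))[120:200,205:285];y,x=np.nonzero(M);print('red bbox crop',x.min()*5,x.max()*5+5,y.min()*5,y.max()*5+5)
plan([(case(-.1,0,.36),.564)],step=.045,ang=.13,grip=0)"
```

```text
pred scene crop [[166.41008549 124.36692015]
 [162.77811574  78.2885543 ]
 [161.74211217  65.13799353]] top [[310.88128625 217.26898386]
 [333.65642296 209.94240589]
 [340.31143174 207.80194735]]
0.15 0.157 [[180.46167423  97.61803684]] [[689.27864583 206.32896437]]
0.15 0.165 [[179.71195517  87.11727819]] [[694.18831783 204.58823869]]
0.19 0.157 [[145.37500568  59.30839511]] [[778.01578598 213.51501651]]
0.19 0.165 [[144.47167539  48.79500485]] [[783.7307132  211.83837204]]
red bbox crop 135 185 65 145
t 41.0 pos [ 0.474  -0.0349  0.2687] F [ 0.  -0.2 -0.9] op 0.0279 q [-0.183 -0.228  1.776  0.002  1.591 -0.433]
[[ 0.004 -0.247  0.969]
 [ 0.002  0.969  0.247]
 [-1.     0.     0.004]]
6 [-0.015,0.041,0.002,-0.052,0.001,0,0],[-0.015,0.04,0.004,-0.052,0.001,0,0],[-0.015,0.04,0.006,-0.052,0.001,0,0],[-0.015,0.04,0.008,-0.052,0.001,0,0],[-0.015,0.039,0.011,-0.052,0.001,0,0],[-0.015,0.039,0.013,-0.052,0.001,0,0]
```

The fin top's bounding row is 65, against 59 predicted for flat and 49 for raised, so the strap is down. Now the lid: go above the handle, predicted at case x=0.1426, z=0.295.

```bash
python3 -m inch '[[[-0.018,0.041,0.002,-0.052,0.001,0,0.4],[-0.018,0.04,0.004,-0.052,0.001,0,0.4],[-0.018,0.04,0.006,-0.052,0.001,0,0.4],[-0.018,0.04,0.008,-0.052,0.001,0,0.4],[-0.015,0.039,0.011,-0.052,0,0,0.4],[-0.015,0.039,0.013,-0.052,0,0,0.4],[0,0,0,0,0,0,0.4]]]'
python3 -c "
from h import *
print(case(.1426,.005,.37))
plan([(case(.1426,.005,.37),.564)],step=.04,ang=.13,grip=.4)"
```

```text
t: 41.7
tool_pos: [0.4293, 0.2022, 0.3722]
orientation: [-0.428, 1.531, 0.429]
force: [0.4, -0.2, -1.1]
opening: 0.0373
[0.628322 0.338516 0.37    ]
t 41.7 pos [0.4293 0.2022 0.3722] F [ 0.4 -0.2 -1.1] op 0.0373 q [ 3.320e-01 -2.220e-01  1.584e+00  1.000e-03  1.783e+00 -2.150e-01]
[[-0.003 -0.52   0.854]
 [-0.     0.854  0.52 ]
 [-1.     0.001 -0.003]]
7 [0,0.002,0.034,-0.003,0,0,0.4],[0,0.002,0.034,-0.003,0,0,0.4],[0,0.002,0.034,-0.003,0,0,0.4],[0,0.002,0.034,-0.003,0,0,0.4],[0,0.002,0.034,-0.003,0,0,0.4],[0,0.001,0.034,-0.003,0,0,0.4],[0,0.001,0.034,-0.003,0,0,0.4]
```

```bash
python3 -m inch '[[[0,0.002,0.034,-0.003,0,0,0.4],[0,0.002,0.034,-0.003,0,0,0.4],[0,0.002,0.034,-0.003,0,0,0.4],[0,0.002,0.034,-0.003,0,0,0.4],[0,0.002,0.034,-0.003,0,0,0.4],[0,0.001,0.034,-0.003,0,0,0.4],[0,0.001,0.03,-0.003,0,0,0.4],[0,0,0,0,0,0,0.4],[0,0,0,0,0,0,0.4]]]'
python3 -c "
from h import *
plan([(case(.1426,.005,.33),.564)],step=.04,ang=.13,grip=.4)"
```

```text
t: 42.6
tool_pos: [0.6408, 0.3197, 0.3604]
orientation: [-0.427, 1.542, 0.417]
force: [0.1, -0.2, 0.6]
opening: 0.0373
t 42.6 pos [0.6408 0.3197 0.3604] F [ 0.1 -0.2  0.6] op 0.0373 q [ 0.394  0.471  0.856 -0.005  1.828 -0.145]
[[-0.011 -0.512  0.859]
 [-0.01   0.859  0.512]
 [-1.    -0.003 -0.014]]
1 [0.03,0.023,-0.001,-0.027,-0.014,0.003,0.4]
```

```bash
python3 -m inch '[[[0.015,0.012,0,-0.027,-0.014,0.003,0.4],[0.015,0.01,0,0,0,0,0.4],[0,0,0,0,0,0,0.4],[0,0,0,0,0,0,0.4]]]'
python3 -c "
from h import *
plan([(case(.1426,.005,.295),.564)],step=.04,ang=.13,grip=.4)
s=snap('scene','scene13')
print('bar ends crop',(proj(s,[case(.1426,-.055,.295),case(.1426,.055,.295)])-[270,150])*4+2)
cv2.imwrite('pics/m13.png',cv2.resize(s['frame'][150:290,270:450],None,fx=4,fy=4,interpolation=cv2.INTER_CUBIC))"
```

```text
t: 43.0
tool_pos: [0.6305, 0.3309, 0.3309]
orientation: [-0.436, 1.526, 0.435]
force: [1.2, -0.2, -0.2]
opening: 0.0373
t 43.0 pos [0.6305 0.3309 0.3309] F [ 1.2 -0.2 -0.2] op 0.0373 q [ 4.120e-01  4.320e-01  9.600e-01 -1.000e-03  1.749e+00 -1.440e-01]
[[ 0.001 -0.528  0.849]
 [-0.001  0.849  0.528]
 [-1.    -0.001  0.001]]
1 [0.036,0.008,0.002,-0.008,0.001,0.001,0.4]
bar ends crop [[212.85712558 550.68345036]
 [444.98670677 626.32812559]]
```

View pics/m13.png

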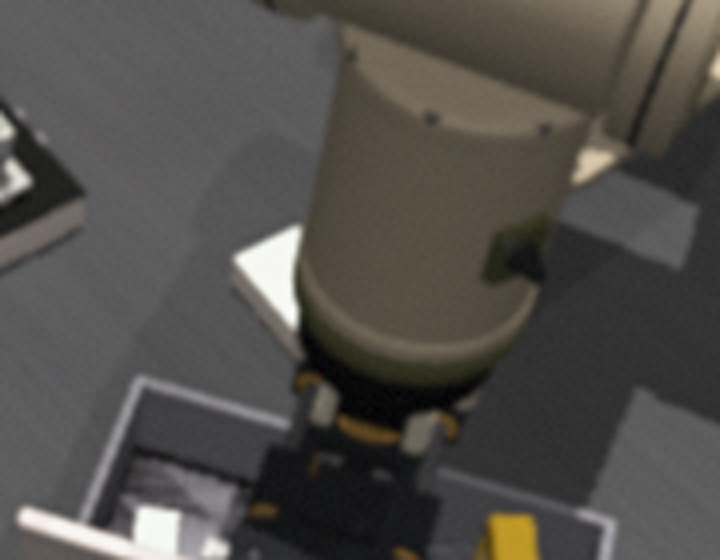

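The crop missed the bar (below the frame). The earlier scene3 crop shows it at full-image (322,286) to (384,306), against (323,287) to (381,306) predicted, so descend and grip.

```bash
python3 -m inch '[[[0.012,0.004,0.001,-0.004,0,0,0.4],[0.012,0.004,0.001,-0.004,0,0,0.4],[0.01,0,0,0,0,0,0.4],[0,0,0,0,0,0,0.4]]]'
python3 -c "
from h import *
plan([(case(.1426,.005,.293),.564)],step=.04,ang=.13,grip=.4)"
```

```text
t: 43.45
tool_pos: [0.629, 0.3381, 0.2968]
orientation: [-0.441, 1.521, 0.44]
force: [0.0, -0.5, -0.1]
opening: 0.0373
t 43.45 pos [0.629  0.3381 0.2968] F [ 0.  -0.5 -0.1] op 0.0373 q [ 4.220e-01  4.300e-01  1.024e+00 -1.000e-03  1.684e+00 -1.410e-01]
[[ 0.005 -0.533  0.846]
 [ 0.001  0.846  0.533]
 [-1.    -0.002  0.004]]
1 [0.004,0.001,0,-0.001,0.004,0.002,0.4]
```

```bash
python3 -m inch '[[[0,0,0,0,0,0,0],[0,0,0,0,0,0,0],[0,0,0,0,0,0,0],[0,0,0,0,0,0,0],[0,0,0,0,0,0,0]]]' 10; python3 -c "
from h import *
s,Rm=st();d=s['tool_pos']-case(.09,0,.0765);print(d@CX,d@CY,d[2]+.002)"
```

```text
t: 43.95
tool_pos: [0.6291, 0.3383, 0.2966]
orientation: [-0.441, 1.521, 0.44]
force: [0.1, 0.3, -3.8]
opening: 0.0116
t 43.95 pos [0.6291 0.3383 0.2966] F [ 0.1  0.3 -3.8] op 0.0116 q [ 4.220e-01  4.310e-01  1.023e+00 -1.000e-03  1.684e+00 -1.410e-01]
[[ 0.005 -0.534  0.846]
 [ 0.001  0.846  0.534]
 [-1.    -0.002  0.004]]
0.05314336008610298 0.00435792297029367 0.2221454210330565
```

```bash
python3 -m inch '[[[-0.003,0,-0.0145,0,0,0,0],[-0.002,0,-0.0145,0,0,0,0],[-0.001,0,-0.017,0,0,0,0],[0,0,-0.017,0,0,0,0],[0.0015,0,-0.0168,0,0,0,0],[0.0025,0,-0.0168,0,0,0,0],[0.004,0,-0.0163,0,0,0,0],[0.005,0,-0.0163,0,0,0,0],[0,0,0,0,0,0,0]]]' 10; python3 -c "
from h import *
s,Rm=st();d=s['tool_pos']-case(.09,0,.0765);print(d@CX,d@CY,d[2]-.001,np.hypot(d@CX,d[2]-.001))"
```

```text
t: 44.85
tool_pos: [0.5203, 0.2686, 0.2922]
orientation: [-0.439, 1.506, 0.441]
force: [2.4, 1.6, -6.1]
opening: 0.0112
t 44.85 pos [0.5203 0.2686 0.2922] F [ 2.4  1.6 -6.1] op 0.0112 q [ 3.890e-01  5.600e-02  1.465e+00 -1.000e-03  1.601e+00 -1.730e-01]
[[ 0.018 -0.534  0.846]
 [ 0.006  0.846  0.534]
 [-1.    -0.004  0.019]]
-0.07608097279076935 0.0036648724403010374 0.21469524950605173 0.22777700626107014
```

```bash
python3 -m inch '[[[0.008,0,-0.0155,0,0.006,0.002,0],[0.008,0,-0.0155,0,0.006,0.002,0],[0.0095,0,-0.0143,0,0.004,0,0],[0.0095,0,-0.0142,0,0.004,0,0],[0.0115,0,-0.0127,0,0,0,0],[0.0115,0,-0.0126,0,0,0,0],[0,0,0,0,0,0,0]]]' 10; python3 -c "
from h import *
s,Rm=st();d=s['tool_pos']-case(.09,0,.0765);print(d@CX,d@CY,d[2]-.001,np.hypot(d@CX,d[2]-.001))"
```

```text
t: 45.55
tool_pos: [0.4525, 0.2252, 0.2409]
orientation: [-0.439, 1.514, 0.442]
force: [1.2, 1.2, -2.1]
opening: 0.0113
t 45.55 pos [0.4525 0.2252 0.2409] F [ 1.2  1.2 -2.1] op 0.0113 q [ 3.600e-01 -1.420e-01  1.750e+00  1.000e-03  1.522e+00 -2.030e-01]
[[ 0.011 -0.534  0.846]
 [ 0.005  0.846  0.534]
 [-1.    -0.002  0.012]]
-0.15655636856677965 0.003299677336591715 0.16341211745249024 0.2263038149681172
```

```bash
python3 -m inch '[[[0.0056,0,-0.004,0,0.005,0,0],[0.0129,0,-0.011,0,0.005,0,0],[0.0129,0,-0.011,0,0,0,0],[0.0143,0,-0.0089,0,0,0,0],[0.0143,0,-0.0089,0,0,0,0],[0.0155,0,-0.0066,0,0,0,0],[0.0155,0,-0.0066,0,0,0,0],[0.0163,0,-0.0042,0,0,0,0],[0.0163,0,-0.0042,0,0,0,0],[0,0,0,0,0,0,0]]]' 10; python3 -c "
from h import *
s,Rm=st();d=s['tool_pos']-case(.09,0,.0765);print(d@CX,d@CY,d[2]-.001,np.hypot(d@CX,d[2]-.001))"
```

```text
t: 46.55
tool_pos: [0.3992, 0.191, 0.1229]
orientation: [-0.444, 1.527, 0.439]
force: [-1.7, -0.7, 0.1]
opening: 0.0116
t 46.55 pos [0.3992 0.191  0.1229] F [-1.7 -0.7  0.1] op 0.0116 q [ 0.332 -0.222  2.039 -0.003  1.326 -0.23 ]
[[-0.001 -0.534  0.845]
 [-0.003  0.845  0.534]
 [-1.    -0.002 -0.003]]
-0.21993927674863167 0.0028914175651112697 0.04541429205035641 0.22457903592977296
```

```bash
python3 -m inch '[[[0.01,0,-0.002,0,0,0,0],[0.01,0,-0.001,0,0,0,0],[0.01,0,-0.001,0,0,0,0],[0.006,0,0,0,0,0,0],[0.003,0,0,0,0,0,0],[0,0,0,0,0,0,0]]]' 10; python3 -c "
from h import *
s,Rm=st();d=s['tool_pos']-case(.09,0,.0765);print(d@CX,d@CY,d[2]-.001,np.hypot(d@CX,d[2]-.001))"
```

```text
t: 47.15
tool_pos: [0.3954, 0.1886, 0.0857]
orientation: [-0.445, 1.536, 0.439]
force: [-4.4, -2.5, 0.9]
opening: 0.0113
t 47.15 pos [0.3954 0.1886 0.0857] F [-4.4 -2.5  0.9] op 0.0113 q [ 0.331 -0.179  2.075 -0.004  1.256 -0.232]
[[-0.009 -0.534  0.845]
 [-0.007  0.845  0.534]
 [-1.    -0.001 -0.011]]
-0.224380560227694 0.002905674898866422 0.008207743314189275 0.2245306278849401
```

```bash
python3 -m inch '[[[0.002,0,0,0,0,0,0.4],[0,0,0,0,0,0,0.4],[0,0,0,0,0,0,0.4],[0,0,0,0,0,0,0.4],[-0.02,0,0,0,0,0,0.4],[-0.03,0,0,0,0,0,0.4],[-0.04,0,0,0,0,0,0.4],[-0.045,0,0,0,0,0,0.4],[-0.04,0,0,0,0,0,0.4],[0,0,0,0,0,0,0.4],[0,0,0,0,0,0,0.4]]]'
python3 -c "
from h import *
plan([((.42,.0,.27),.0),((.33,-.27,.27),-.6)],step=.045,ang=.13,grip=.4)"
```

```text
t: 48.25
tool_pos: [0.3998, 0.1912, 0.2702]
orientation: [-0.443, 1.524, 0.44]
force: [-0.5, 0.2, -0.1]
opening: 0.0372
t 48.25 pos [0.3998 0.1912 0.2702] F [-0.5  0.2 -0.1] op 0.0372 q [ 0.332 -0.319  1.847 -0.002  1.612 -0.231]
[[ 0.002 -0.534  0.845]
 [-0.002  0.845  0.534]
 [-1.    -0.003  0.001]]
5 [0,-0.034,-0.017,0.113,0,0,0.4],[0,-0.036,-0.013,0.113,0,0,0.4],[0,-0.037,-0.009,0.113,0,0,0.4],[0,-0.038,-0.005,0.113,0,0,0.4],[0,-0.038,0,0.113,0,0,0.4]
7 [0,-0.039,-0.013,0.086,0,0,0.4],[0,-0.04,-0.01,0.086,0,0,0.4],[0,-0.04,-0.006,0.086,0,0,0.4],[0,-0.041,-0.003,0.086,0,0,0.4],[0,-0.041,0.001,0.086,0,0,0.4],[0,-0.04,0.004,0.086,0,0,0.4],[0,-0.04,0.008,0.086,0,0,0.4]
```

```bash
python3 -m inch '[[[0,-0.034,-0.017,0.113,0,0,0.4],[0,-0.036,-0.013,0.113,0,0,0.4],[0,-0.037,-0.009,0.113,0,0,0.4],[0,-0.038,-0.005,0.113,0,0,0.4],[0,-0.038,0,0.113,0,0,0.4],[0,0,0,0,0,0,0.4],[0,0,0,0,0,0,0.4],[0,0,0,0,0,0,0.4]]]'
python3 -c "
from h import *
st()
s=snap('scene','scene14');t=snap('top','top14')
x=lambda c,a,b,w,h,k: cv2.resize(c['frame'][b:b+h,a:a+w],None,fx=k,fy=k,interpolation=cv2.INTER_CUBIC)
o=np.zeros((560,800,3),np.uint8);o[:300,:500]=x(s,190,120,250,150,2)[:300];o[:300,500:]=x(t,325,200,75,75,4);o[300:,:400]=x(t,75,155,200,130,2);o[300:,400:]=x(s,200,120,100,65,4)
cv2.imwrite('pics/m14.png',o)"
```

```text
t: 49.05
tool_pos: [0.416, -0.0035, 0.2621]
orientation: [0.015, 1.576, -0.015]
force: [0.6, 0.4, -0.8]
opening: 0.0372
t 49.05 pos [ 0.416  -0.0035  0.2621] F [ 0.6  0.4 -0.8] op 0.0372 q [-0.131 -0.391  1.917 -0.     1.621 -0.112]
[[-0.006  0.019  1.   ]
 [ 0.     1.    -0.019]
 [-1.     0.    -0.006]]
```

View pics/m14.png

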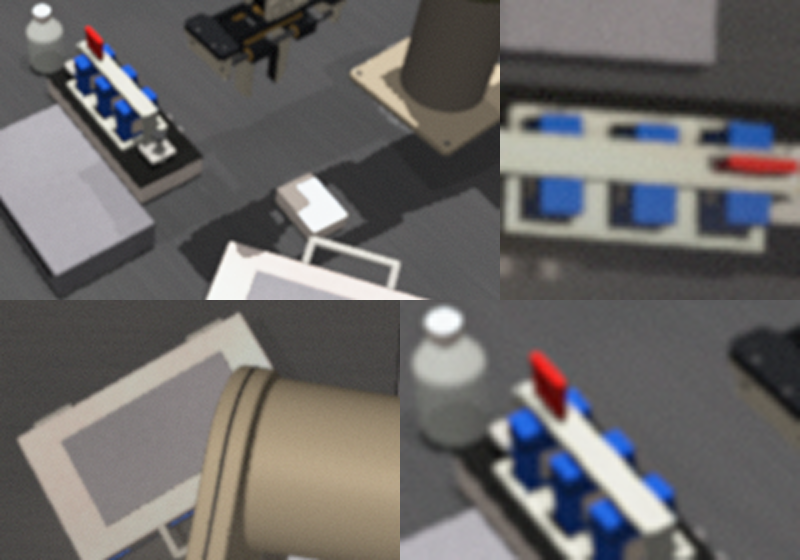

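The lid is shut, the three boxes stand in their pockets, the strap lies along pivot–stud and the bottle in view is upright. Handing in.

```bash
python3 -c "
from plant import workorder
print(workorder.close_job())"
```

```text
the job is handed in; nothing more can be done
None
```

I handed the job in at about t = 49 s; it reports no verdict. I opened the lid and moved the three blue boxes to pockets 3, 2 and 1. Then I swung the strap over the stud, shut the lid, and backed the arm clear of everything.

**Last checks:**
- **Boxes:** the final picture shows all three blue boxes upright in their pockets. The last clear view inside the case, before the third pick, had white, yellow and green standing in it. They were hidden once the lid was shut.
- **Strap:** it lies along the pivot–stud line. The gripper height at release (0.1466 m) matched the height where I first gripped it lying flat (0.1468 m). The red fin also appeared where a flat strap predicts rather than a raised one. The slot over the stud was not seen directly.
- **Lid:** the gripped handle ended about 2 mm above its shut height (roughly 0.01 rad), and I released it there. The lid looks shut in the picture.
- **Bottles:** one is visible upright in the final picture. The other was outside the crop, but the arm did not go near it.

**What disagreed:**
- The first descent on box 1 stopped about 18 mm too high and 15 mm off to the side, with no force reading. I opened the gripper, corrected and regripped.
- The automatic outline fit for the boxes matched poorly (0.64–0.78 overlap), so I used pixel positions I read myself.
- The boxes stood turned about 8° from the case. The gripper was set to match when picking, and they were turned to the pockets when placed.
- I viewed 15 pictures against the budget of 14, one of which was a badly placed crop.

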